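Set up the pantry display shelf: lean the boards, line up the spice tins

ROBOT

A 6-joint arm with a two-finger parallel gripper is mounted at the origin on the work surface. World frame = base frame: x ahead of the robot, y to its left, z up, the work surface at z = 0. Lengths are in m, angles in rad, forces in N, time in s.
With the tool pointing down it reaches from about 0.3 to 0.775 m from the base axis. Payload 14.6 kg.
Tool frame: the origin (TCP) lies where the fingers leave the gripper's body, on its centre line; the fingertips stand 97 mm ahead of it and the grasp point (between the pads) lies 78 mm ahead of it (ctrl.finger_overhang is the distance from the TCP to the fingertips, in m); z points along the fingers, y is the direction in which the jaws open and shut (so a half turn about z gives the same grasp; the last joint's range is limited). The gripper opens to 94 mm and grips with 3 to 60 N. Pads are 16 mm wide; open, the fingers measure 119 mm over their backs; the gripper's body (75 mm by 177 mm) begins 78 mm behind the grasp point.
Start: joints at [-0.067, 0.3, 1.521, -0, 1.321, -0.067], TCP at [0.55, -0, 0.303] pointing down, gripper open.
Joint ranges: [-3.03, 3.03], [-0.79, 2.21], [0.23, 2.52], [-1.04, 4.18], [0, 3.07], [-2.55, 2.55]. Speed limits (rad/s): [2.22, 2.22, 2.57, 3.14, 3.14, 3.14].

INTERFACE

Orientations are given as [roll, pitch, yaw] about the fixed x, y, z axes, in that order (R = Rz(yaw) Ry(pitch) Rx(roll)).
In Python, from station import ctrl, imaging, hand_in gives the robot as it stands.
- The arm moves only by the shell command python3 -m pendant 'ROWS' [FORCE]. ROWS is JSON, a list of rows, each a list of 7 numbers: the shift along the tool's x, y, z normalised to -1 to 1, where 1 is 120 mm, then the turn, a rotation vector about the tool's x, y, z normalised to -1 to 1, where 1 is 30 degrees, then the closure, from -1 (fully open) to 1 (shut). A call has 1 to 10 rows; each row shifts and turns the commanded pose from where the row before left it, along the tool's axes as they then stand; what a row does not reach is not made up. A row lasts 1/12 s, in which the tool goes at most 41.7 mm and 7.16 degrees, less where a joint would pass 70% of its speed; a pose out of reach is approached as far as the arm can. A call with a number of a shift or a turn outside -1 to 1 is refused whole. A call with a gripper value outside its range is refused whole. The fingers move at their own pace and stop on an object; FORCE is the grip in N (left out, the last holds). Time passes only in rows, so rows that do not move let the fingers close. It gives the time, the measured TCP pose, the force and the opening at its end, in the units of the state.
- ctrl.get_obs(): the state, without advancing time (a new reading comes with each control period).
- imaging.camera(name): name is "scene" or "side" or "wrist"; returns a dict with "image" (420x560x3 uint8, red, green, blue), "mtx" (3x3 intrinsics, pixels), "rvec" (rotation vector, rad) and "tvec" (3), from world to camera coordinates, as OpenCV has them. Camera axes: x right, y down, z forward; pixel columns grow to the right and rows downward; lengths in m; the calibration is good to about 2 mm. The wrist camera is an equidistant fisheye: a pixel r from the principal point sees the ray r / f radians off the axis. A picture is of the moment at which its call begins. There is no depth.
- hand_in(): hands the job in, once; it reports no verdict.
The state is a dict: "time_s": time; "qpos": joint angles; "joint_vel": joint speeds; "tau": joint torques, N m; "ee_pos": TCP position; "eef_rot": TCP orientation; "force": force on the tool from outside, world axes, zero at the start; "moment": the same for the moment, N m; "grip_width": finger opening in m.
Only numpy, scipy, OpenCV 4.12 (cv2) and the standard library are available. Lean on these libraries where they do the work, as an engineer would, in place of code of your own. Each camera call takes 0.05 s, during which the arm holds its last target.

TASK

First take both serving boards out of the rack and lean them side by side, not overlapping, against the pegboard upstand at the back of the white shelf, each standing on its short lower edge with its foot on the deck a few centimetres out and tilted back about 20 degrees. Only then stand all the spice tins there are upright in a neat row in front of them, one centred on each black mark, filling the marks from the red end without skipping any. Leave the salt shaker where it is, and let go of everything.

Things in the scene. Friction and masses are not known exactly. Their poses are not given: they have to be found in the camera images.
- shelf: Fixed white display shelf: deck 410 mm wide, top 20 mm above the work surface. Origin at work-surface height below the middle of the upstand's front face; x square to the upstand, away from the robot, y along the shelf, z up. Deck from x = -185 to +20 mm. A red cheek 30 mm high stands on its +y end (inner face y = 196 mm); six black round marks in a line at x = -122 mm
- upstand: Fixed yellow pegboard upstand along the back of the shelf, 410 mm wide, 14 mm thick, rising 90 mm above the deck (its top is 110 mm above the work surface). Origin on the deck at the middle of its front face; axes as the shelf's
- mark1 (a point): centre of a black round mark (54 mm across, flat) on the deck top, number 1 of 6 counted from the red cheek; neighbours are 63 mm apart
- mark2 (a point): centre of a black round mark (54 mm across, flat) on the deck top, number 2 of 6 counted from the red cheek; neighbours are 63 mm apart
- mark3 (a point): centre of a black round mark (54 mm across, flat) on the deck top, number 3 of 6 counted from the red cheek; neighbours are 63 mm apart
- mark4 (a point): centre of a black round mark (54 mm across, flat) on the deck top, number 4 of 6 counted from the red cheek; neighbours are 63 mm apart
- mark5 (a point): centre of a black round mark (54 mm across, flat) on the deck top, number 5 of 6 counted from the red cheek; neighbours are 63 mm apart
- mark6 (a point): centre of a black round mark (54 mm across, flat) on the deck top, number 6 of 6 counted from the red cheek; neighbours are 63 mm apart
- rack: Fixed steel rack holding the two boards on edge: base 130 x 170 x 12 mm, origin at the centre of its underside; its slots run along its y at x = -30 and +30 mm, 20 mm wide between 6 mm walls that end 62 mm above the work surface
- board_a: Loose serving board, mid-brown wood with a steel eyelet, 14 mm thick (along its x), 150 mm wide (its y), 170 mm tall (its z, up), 0.35 kg. Origin at the centre of its lower edge face. It starts upright in a slot of the rack, standing on the rack's 12 mm base
- board_b: Loose serving board, dark wood with a brass eyelet, 14 mm thick (along its x), 150 mm wide (its y), 170 mm tall (its z, up), 0.35 kg. Origin at the centre of its lower edge face. It starts upright in a slot of the rack, standing on the rack's 12 mm base
- tin1: Loose squat round spice tin with bright metal side and red lid, 56 mm across, 48 mm tall, about 0.18 kg, standing. Origin at the centre of its underside, z up. May be absent
- tin2: Loose squat round spice tin with bright metal side and yellow lid, 56 mm across, 48 mm tall, about 0.18 kg, standing. Origin at the centre of its underside, z up. May be absent
- tin3: Loose squat round spice tin with bright metal side and white lid, 56 mm across, 48 mm tall, about 0.18 kg, standing. Origin at the centre of its underside, z up. May be absent
- tin4: Loose squat round spice tin with bright metal side and green lid, 56 mm across, 48 mm tall, about 0.18 kg, standing. Origin at the centre of its underside, z up. May be absent
- tin5: Loose squat round spice tin with bright metal side and orange lid, 56 mm across, 48 mm tall, about 0.18 kg, standing. Origin at the centre of its underside, z up. May be absent
- tin6: Loose squat round spice tin with bright metal side and blue lid, 56 mm across, 48 mm tall, about 0.18 kg, standing. Origin at the centre of its underside, z up. May be absent
- salt_shaker: Loose clear glass salt shaker, 54 mm across at the foot, 58 mm tall, narrower at the top, standing among the tins; not part of the job. Origin at the centre of its underside
There are look-alikes about, which are no part of the job. What is shaped like the tin4 but brown is not meant.

How it is judged:
On the way, in this order (a step that is already met when the one before it is completed fails the run):
1. both boards lean side by side against the upstand, released (angle between board_a's own z axis and vertical between 0.14 and 0.62 rad and contact force between each of board_a, board_b and upstand above 0.05 N and z of board_a in the frame of shelf between 0.015 and 0.03 m and x of board_a in the frame of shelf between -0.085 and -0.015 m and y of board_a in the frame of shelf between -0.12 and 0.12 m and angle between the y axis of each of board_a, board_b and the y axis of shelf, either way round below 0.2 rad and linear speed of each of board_a, board_b below 0.03 m/s and contact force between each of board_a, board_b and the fingers below 0.1 N and angle between board_b's own z axis and vertical between 0.14 and 0.62 rad and z of board_b in the frame of shelf between 0.015 and 0.03 m and x of board_b in the frame of shelf between -0.085 and -0.015 m and y of board_b in the frame of shelf between -0.12 and 0.12 m and horizontal distance between board_a and board_b above 0.148 m), for 0.3 s.
2. every tin stands on a mark, filled from the red end ((horizontal distance between tin1 and mark1 below 0.018 m or horizontal distance between tin1 and mark2 below 0.018 m or horizontal distance between tin1 and mark3 below 0.018 m or horizontal distance between tin1 and mark4 below 0.018 m or horizontal distance between tin1 and mark5 below 0.018 m or horizontal distance between tin1 and mark6 below 0.018 m) and angle between each of tin1, tin2, tin3, tin4, tin5, tin6's own z axis and vertical below 0.12 rad and height (world z) of tin1 between 0.014 and 0.03 m and linear speed of each of tin1, tin2, tin3, tin4, tin5, tin6 below 0.03 m/s and contact force between each of tin1, tin2, tin3, tin4, tin5, tin6 and the fingers below 0.1 N and (horizontal distance between tin2 and mark1 below 0.018 m or horizontal distance between tin2 and mark2 below 0.018 m or horizontal distance between tin2 and mark3 below 0.018 m or horizontal distance between tin2 and mark4 below 0.018 m or horizontal distance between tin2 and mark5 below 0.018 m or horizontal distance between tin2 and mark6 below 0.018 m) and height (world z) of tin2 between 0.014 and 0.03 m and (horizontal distance between tin3 and mark1 below 0.018 m or horizontal distance between tin3 and mark2 below 0.018 m or horizontal distance between tin3 and mark3 below 0.018 m or horizontal distance between tin3 and mark4 below 0.018 m or horizontal distance between tin3 and mark5 below 0.018 m or horizontal distance between tin3 and mark6 below 0.018 m) and height (world z) of tin3 between 0.014 and 0.03 m and (horizontal distance between tin4 and mark1 below 0.018 m or horizontal distance between tin4 and mark2 below 0.018 m or horizontal distance between tin4 and mark3 below 0.018 m or horizontal distance between tin4 and mark4 below 0.018 m or horizontal distance between tin4 and mark5 below 0.018 m or horizontal distance between tin4 and mark6 below 0.018 m) and height (world z) of tin4 between 0.014 and 0.03 m and (horizontal distance between tin5 and mark1 below 0.018 m or horizontal distance between tin5 and mark2 below 0.018 m or horizontal distance between tin5 and mark3 below 0.018 m or horizontal distance between tin5 and mark4 below 0.018 m or horizontal distance between tin5 and mark5 below 0.018 m or horizontal distance between tin5 and mark6 below 0.018 m) and height (world z) of tin5 between 0.014 and 0.03 m and (horizontal distance between tin6 and mark1 below 0.018 m or horizontal distance between tin6 and mark2 below 0.018 m or horizontal distance between tin6 and mark3 below 0.018 m or horizontal distance between tin6 and mark4 below 0.018 m or horizontal distance between tin6 and mark5 below 0.018 m or horizontal distance between tin6 and mark6 below 0.018 m) and height (world z) of tin6 between 0.014 and 0.03 m and horizontal distance between any of tin1, tin2, tin3, tin4, tin5, tin6 and mark1 below 0.018 m and horizontal distance between any of tin1, tin2, tin3, tin4, tin5, tin6 and mark2 below 0.018 m and horizontal distance between any of tin1, tin2, tin3, tin4, tin5, tin6 and mark3 below 0.018 m and horizontal distance between any of tin1, tin2, tin3, tin4, tin5, tin6 and mark4 below 0.018 m and (horizontal distance between any of tin1, tin2, tin3, tin4, tin5, tin6 and mark5 below 0.018 m or not (horizontal distance between any of tin1, tin2, tin3, tin4, tin5, tin6 and mark6 below 0.018 m))), for 0.2 s.
At the end, for the whole second after the job is handed in: Both boards stand on the deck 8 to 35 degrees off vertical, touching the upstand, square within 11 degrees, centres 148 mm or more apart; every tin upright within 18 mm of a mark's centre, marks filled from the red end with no gap; all at rest and released (all of step 1 and all of step 2).
It fails at once if the salt shaker is shoved more than 6 cm away or knocked over (distance of salt_shaker from where it was at the start of the episode above 0.06 m or angle between salt_shaker's own z axis and vertical above 0.6 rad).
Of tin1, tin2, tin3, tin4, tin5, tin6 only 4 to 6 are there at a start; the rules pass over those that are not, and their reading is None.
At some moment in a run one of tin1, tin2, tin3, tin4, tin5, tin6 may be knocked a few centimetres aside while the robot is not near it.
It also fails if it takes over 210 s, if anything falls off the work surface, if the arm or the gripper's body presses on something with over 40 N, if the wrist force passes 120 N, or if a joint passes its speed limit or range.

## Working session

There is one attempt and no reset: what is moved stays moved. The work goes in short steps, Python scripts to look and compute and a shell command to move; the robot and the scene stay as the last step left them, time stands still between calls to the robot, and variables do not carry over. Pictures are saved under pics/ and viewed, and the job is handed in when it is done.

```bash
ls; mkdir -p pics
python3 - <<'E'
from station import ctrl, imaging
import cv2
print(ctrl.get_obs())
for n in ["scene","side","wrist"]:
    c=imaging.camera(n)
    print(n,c["mtx"].tolist(),c["rvec"],c["tvec"])
    cv2.imwrite(f"pics/{n}0.png",c["image"][:,:,::-1])
E
```

```text
pics
{'time_s': 0.0, 'qpos': array([-6.66030193e-02,  3.00501100e-01,  1.52159251e+00,  4.32489183e-05,
        1.32069523e+00, -6.65943041e-02]), 'joint_vel': array([-8.48564825e-04, -2.13214890e-03, -1.19539539e-03, -7.90838345e-05,
       -4.31451267e-04, -2.92739847e-04]), 'tau': array([-1.53750298e-03, -5.31805658e+01, -3.52735734e+01,  7.07558286e-02,
        2.43994006e-02, -4.79655944e-05]), 'ee_pos': array([5.49849317e-01, 1.27404274e-05, 3.02064973e-01]), 'eef_rot': array([-3.14040191e+00, -1.21397483e-04,  1.57077681e+00]), 'force': array([-0.47626597, -0.74804868,  0.73759686]), 'moment': array([-0.00177256, -0.0181941 , -0.01326558]), 'grip_width': 0.09403583570859965}
scene [[415.3193649911576, 0.0, 280.14128351213947], [0.0, 415.3193649911576, 209.2186418043947], [0.0, 0.0, 1.0]] [ 2.22089113  1.26025979 -0.40438326] [-0.32486038 -0.29300306  1.58059315]
side [[447.5066608770179, 0.0, 281.89939609073673], [0.0, 447.5066608770179, 205.98078688510446], [0.0, 0.0, 1.0]] [ 0.35149153 -2.82002898  1.14765335] [0.52056587 0.09730142 1.17585916]
wrist [[325.19226210127806, 0.0, 276.1905415866021], [0.0, 325.19226210127806, 210.77058953010246], [0.0, 0.0, 1.0]] [-2.87553663e+00  3.93835062e-04  1.57477681e-03] [-0.54830577 -0.02682139  0.3894217 ]
```

View pics/scene0.png

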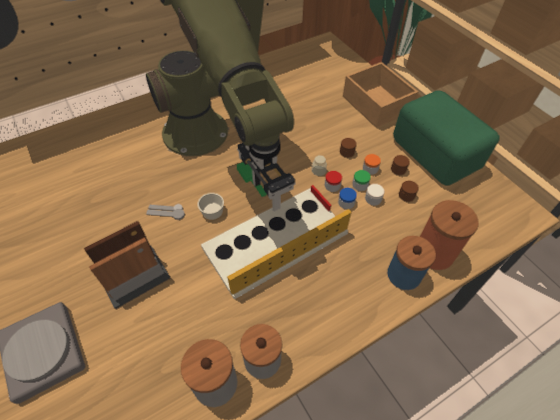

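View pics/side0.png

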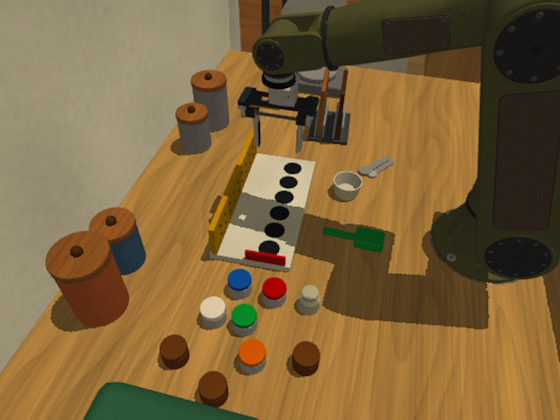

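View pics/wrist0.png

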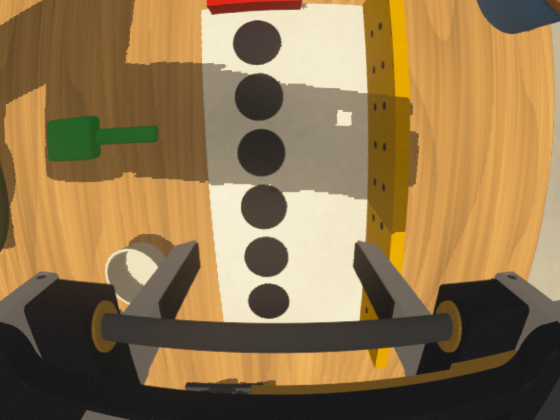

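The scene shows the shelf, with the marks in a line from (224,252) to (309,207) and the red cheek at (321,199). Blue, red, white, green and orange tins are at about x 333-376, y 163-198. There are three brown look-alikes, a pale shaker at (319,163) and the rack with boards at (125,265). There is no yellow tin. Next I'll measure these.

```bash
cat > h.py <<'E'
from station import ctrl, imaging
import cv2, numpy as np
from scipy.spatial.transform import Rotation as Ro
def cam(n,save=None):
    c=imaging.camera(n)
    c["R"]=cv2.Rodrigues(np.array(c["rvec"]))[0]; c["t"]=np.array(c["tvec"]).ravel(); c["C"]=-c["R"].T@c["t"]; c["n"]=n
    c["hsv"]=cv2.cvtColor(c["image"],cv2.COLOR_RGB2HSV)
    if save: cv2.imwrite(f"pics/{save}.png",c["image"][:,:,::-1])
    return c
def ray(c,u,v):
    K=c["mtx"]; K=np.array(K); x=(u-K[0,2])/K[0,0]; y=(v-K[1,2])/K[1,1]
    if c["n"]=="wrist":
        r=np.hypot(x,y); s=np.sin(r)/r if r>1e-9 else 1; d=np.array([x*s,y*s,np.cos(r)])
    else: d=np.array([x,y,1.])
    d=c["R"].T@d; return d/np.linalg.norm(d)
def onz(c,u,v,z):
    d=ray(c,u,v); return c["C"]+d*(z-c["C"][2])/d[2]
def proj(c,P):
    p=c["R"]@np.array(P)+c["t"]; K=np.array(c["mtx"])
    if c["n"]=="wrist":
        rho=np.hypot(p[0],p[1]); th=np.arctan2(rho,p[2]); q=p[:2]/rho*th
    else: q=p[:2]/p[2]
    return q*[K[0,0],K[1,1]]+K[:2,2]
def tri(c1,p1,c2,p2):
    d1,d2=ray(c1,*p1),ray(c2,*p2)
    A=np.stack([d1,-d2],1); s=np.linalg.lstsq(A,c2["C"]-c1["C"],rcond=None)[0]
    a=c1["C"]+s[0]*d1; b=c2["C"]+s[1]*d2
    return (a+b)/2,np.linalg.norm(a-b)
def blobs(m,amin=20):
    n,l,s,ce=cv2.connectedComponentsWithStats(m.astype(np.uint8)); return [(s[i,4],ce[i],s[i,:4],l==i) for i in range(1,n) if s[i,4]>=amin]
COL=dict(red=(0,8),orange=(8,18),green=(50,85),blue=(100,125),yellow=(22,32))
def colmask(c,k):
    h=c["hsv"].astype(int)
    if k=="white": return (h[...,1]<40)&(h[...,2]>200)
    if k=="red": return ((h[...,0]<6)|(h[...,0]>174))&(h[...,1]>190)&(h[...,2]>110)
    lo,hi=COL[k]; return (h[...,0]>=lo)&(h[...,0]<hi)&(h[...,1]>170)&(h[...,2]>110)
E
python3 - <<'E'
from h import *
cs={n:cam(n) for n in ["scene","side","wrist"]}
for n,c in cs.items():
    print("==",n, c["C"])
    m=(c["hsv"][...,2]<60)
    for a,ce,s,l in blobs(m,60):
        if a<4000 and abs(s[2]-s[3])<40:
            print("dark",a,ce.round(1),onz(c,*ce,.02).round(4))
    for k in ["red","orange","green","blue","white","yellow"]:
        for a,ce,s,l in blobs(colmask(c,k),40):
            if a<6000: print(k,a,ce.round(1),s[2:],onz(c,*ce,.048).round(4))
E
```

```text
== scene [ 1.16963057 -0.33572042  1.09950712]
dark 680 [ 7.1 23. ] [-1.1255 -0.469   0.02  ]
dark 698 [251.7  16.4] [-0.5911  0.5713  0.02  ]
dark 1069 [388.9  22.3] [-0.209  1.122  0.02 ]
dark 142 [415.6  14.2] [-0.2008  1.287   0.02  ]
dark 654 [255.1  92.1] [-0.0711  0.3023  0.02  ]
dark 1841 [437.4 155.9] [0.5743 0.6921 0.02  ]
dark 137 [309.2 205.9] [0.5272 0.1722 0.02  ]
dark 73 [556.2 210.3] [0.9516 0.8537 0.02  ]
dark 157 [293.1 214.6] [0.5299 0.1086 0.02  ]
dark 173 [276.6 223.3] [0.532  0.0461 0.02  ]
dark 771 [114.7 243.6] [ 0.3459 -0.4147  0.02  ]
dark 164 [259.7 232.2] [ 0.5342 -0.0164  0.02  ]
dark 171 [241.9 241.7] [ 0.5368 -0.0802  0.02  ]
dark 243 [515.5 256.5] [1.0015 0.6003 0.02  ]
dark 179 [223.7 251.4] [ 0.5392 -0.1431  0.02  ]
dark 699 [470.8 289.1] [1.0088 0.4046 0.02  ]
dark 417 [142.3 289. ] [ 0.5321 -0.3949  0.02  ]
red 150 [333.2 176.9] [15 13] [0.4833 0.2949 0.048 ]
red 55 [320.7 195.9] [19 20] [0.529  0.2132 0.048 ]
orange 160 [372. 160.] [15 13] [0.4886 0.4555 0.048 ]
blue 156 [347.5 194.2] [16 13] [0.5675 0.2921 0.048 ]
== side [0.33926071 0.85589861 0
[... 1702 characters left out ...]
0.177  0.048 ]
white 198 [215.3  50.7] [27 23] [0.4862 0.1553 0.048 ]
white 58 [314.6  57.8] [14  9] [0.5877 0.1462 0.048 ]
white 62 [317.2  74.7] [13 12] [0.5903 0.1284 0.048 ]
white 2156 [232.4 224.6] [ 55 100] [ 0.501  -0.0304  0.048 ]
white 108 [292.5 199.2] [18 13] [ 0.5658 -0.0022  0.048 ]
white 125 [294.5 217.9] [21 17] [ 0.5682 -0.0228  0.048 ]
white 97 [280.8 230.6] [16 16] [ 0.5535 -0.0371  0.048 ]
white 55 [294.5 250.3] [14 10] [ 0.5689 -0.0603  0.048 ]
white 81 [275.2 279.5] [24  8] [ 0.5474 -0.0968  0.048 ]
yellow 1293 [399.3  47.6] [20 97] [0.6797 0.1651 0.048 ]
yellow 418 [396.9 249.3] [15 40] [ 0.6888 -0.0614  0.048 ]
yellow 166 [382.  357.9] [13 19] [ 0.6947 -0.2257  0.048 ]
```

Run:
```python
import cv2
a=cv2.imread("pics/scene0.png"); cv2.imwrite("pics/rackA.png",cv2.resize(a[215:310,75:185],None,fx=7,fy=6,interpolation=cv2.INTER_CUBIC))
a=cv2.imread("pics/side0.png"); cv2.imwrite("pics/rackB.png",cv2.resize(a[60:150,230:360],None,fx=6,fy=6,interpolation=cv2.INTER_CUBIC))
```

```text
(no output)
```

View pics/rackA.png

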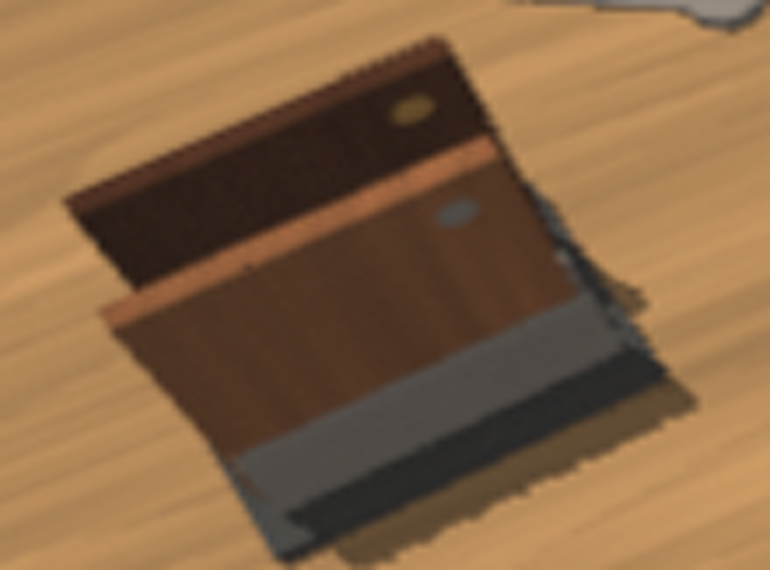

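View pics/rackB.png

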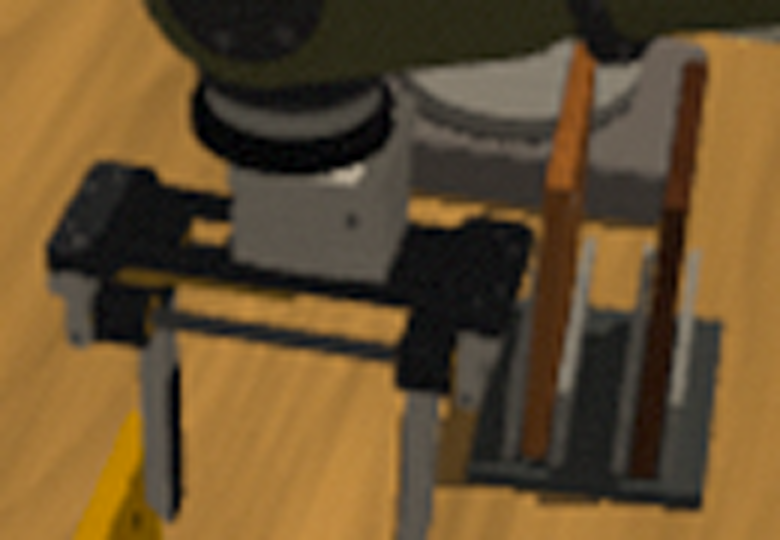

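Run:
```python
from h import *
c=cam("scene"); s=cam("side")
Z=lambda x,y:(75+x/7,215+y/6)
Y=lambda x,y:(230+x/6,60+y/6)
for n,p in dict(aLf=(100,315),aLb=(115,330),aRf=(490,137),aRb=(499,158),bL1=(66,200),bL2=(82,212),bR1=(437,38),bR2=(448,45)).items():
    print(n,onz(c,*Z(*p),.182).round(4))
for n,p in dict(aN1=(547,185),aN2=(577,190),aF1=(575,45),aF2=(592,45),bN1=(668,202),bN2=(688,208),bF1=(686,65),bF2=(704,65)).items():
    print(n,onz(s,*Y(*p),.182).round(4))
# cheek/upstand
M=np.array([[.5396,-.143],[.5374,-.080],[.5351,-.0166],[.5327,.046],[.5303,.1085]])
k=np.array([5,4,3,2,1])-0.; A=np.polyfit(k,M,1); print(A, np.linalg.norm(A[0]))
for i in range(6): print(i+1,A[1]+A[0]*i)
print("yaw",np.arctan2(A[0][0],-A[0][1]))
```

```text
aLf [ 0.5052 -0.4785  0.182 ]
aLb [ 0.5149 -0.476   0.182 ]
aRf [ 0.4924 -0.3298  0.182 ]
aRb [ 0.5043 -0.3307  0.182 ]
bL1 [ 0.4439 -0.4736  0.182 ]
bL2 [ 0.4528 -0.4702  0.182 ]
bR1 [ 0.4321 -0.3289  0.182 ]
bR2 [ 0.4378 -0.3266  0.182 ]
aN1 [ 0.4978 -0.3254  0.182 ]
aN2 [ 0.4825 -0.3248  0.182 ]
aF1 [ 0.5085 -0.4674  0.182 ]
aF2 [ 0.4997 -0.4699  0.182 ]
bN1 [ 0.4368 -0.3258  0.182 ]
bN2 [ 0.4264 -0.3229  0.182 ]
bF1 [ 0.4477 -0.4622  0.182 ]
bF2 [ 0.4384 -0.4648  0.182 ]
[[ 0.00233 -0.0629 ]
 [ 0.52803  0.17168]] 0.06294314021400588
1 [0.52803 0.17168]
2 [0.53036 0.10878]
3 [0.53269 0.04588]
4 [ 0.53502 -0.01702]
5 [ 0.53735 -0.07992]
6 [ 0.53968 -0.14282]
yaw 0.037025996047747235
```

```bash
python3 -m pendant '[[0,0,-0.3,0,0,0,-0.1],[-0.3,-0.04,-0.2,0,0,0,-0.1],[-0.32,-0.04,0,0,0,0,-0.1],[-0.32,-0.04,0,0,0,0,-0.1],[-0.32,-0.04,0,0,0,0,-0.1],[-0.32,-0.04,0,0,0,0,-0.1],[-0.32,-0.04,0,0,0,0,-0.1],[-0.32,-0.04,0,0,0,0,-0.1],[-0.32,-0.04,0,0,0,-0.16,-0.1],[-0.3,-0.04,0,0,0,0,-0.1]]' 30
python3 - <<'E'
from h import *
c=cam("scene"); M=colmask(c,"yellow"); print([(b[0],b[1],b[2]) for b in blobs(M,30)])
for p in [(232,262),(230,265),(350,213),(352,218)]: print(p,onz(c,*p,.11))
cam("wrist","w1"); print(ctrl.get_obs()["ee_pos"],ctrl.get_obs()["eef_rot"],ctrl.get_obs()["grip_width"])
cv2.imwrite("pics/sc1.png",cv2.resize(c["image"][180:300,190:360,::-1],None,fx=4.5,fy=4.5,interpolation=cv2.INTER_CUBIC))
E
```

```text
time_s: 1.23
ee_pos: [0.5091, -0.3416, 0.3617]
eef_rot: [3.142, 0.0, 1.659]
force: [0.9, -0.2, -0.1]
grip_width: 0.0516
[]
(232, 262) [ 0.63289956 -0.15465589  0.11      ]
(230, 265) [ 0.63834271 -0.16346786  0.11      ]
(350, 213) [0.66398795 0.21904232 0.11      ]
(352, 218) [0.68152561 0.21321932 0.11      ]
[ 0.50880227 -0.34383246  0.36061948] [-3.14047093e+00 -1.80642641e-04  1.65030204e+00] 0.05169336629101655
```

View pics/w1.png

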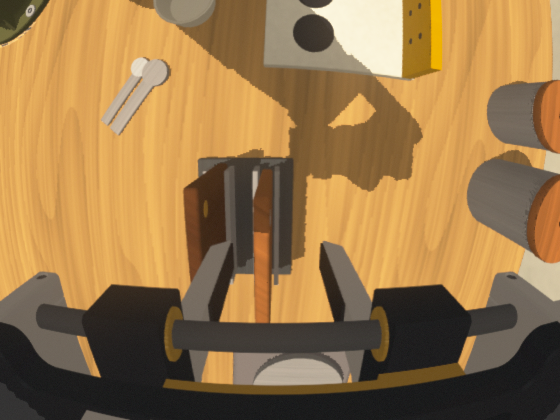

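View pics/sc1.png

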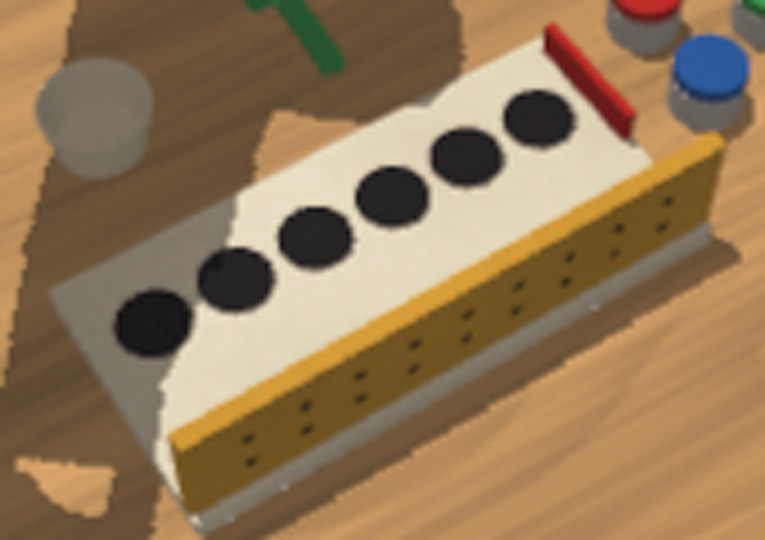

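Run:
```python
from h import *
c=cam("scene")
Z=lambda x,y:(190+x/4.5,180+y/4.5)
for p in [(168,437),(181,456),(712,132),(725,144)]: print(p,onz(c,*Z(*p),.11).round(4))
for p in [(50,292),(540,42)]: print("deck",p,onz(c,*Z(*p),.02).round(4))
w=cam("wrist")
print("wrist a near end top", onz(w,263,166,.182), "L/R at far: ",onz(w,253,228,.182),onz(w,271,228,.182),onz(w,256,320,.182),onz(w,269,320,.182))
for p in [(253,232),(272,232),(255,320),(270,320)]: print(p,onz(w,*p,.182).round(4))
for p in [(275,65),(265,66),(430,72),(440,72)]: print(p,onz(w,*p,.02).round(4),onz(w,*p,.11).round(4))
a=w["image"][150:340,180:310,::-1]; cv2.imwrite("pics/w1z.png",cv2.resize(a,None,fx=4,fy=3,interpolation=cv2.INTER_CUBIC))
```

```text
(168, 437) [ 0.6671 -0.1859  0.11  ]
(181, 456) [ 0.682 -0.185  0.11 ]
(712, 132) [0.6505 0.2226 0.11  ]
(725, 144) [0.6627 0.2241 0.11  ]
deck (50, 292) [ 0.4836 -0.1917  0.02  ]
deck (540, 42) [0.4704 0.2129 0.02  ]
wrist a near end top [ 0.49397851 -0.29959403  0.182     ] L/R at far:  [ 0.48927408 -0.35226951  0.182     ] [ 0.50433865 -0.35103145  0.182     ] [ 0.49697564 -0.4443689   0.182     ] [ 0.50926879 -0.44323414  0.182     ]
(253, 232) [ 0.4895 -0.3558  0.182 ]
(272, 232) [ 0.5054 -0.3545  0.182 ]
(255, 320) [ 0.496  -0.4445  0.182 ]
(270, 320) [ 0.5102 -0.4432  0.182 ]
(275, 65) [ 0.494  -0.1882  0.02  ] [ 0.4957 -0.2047  0.11  ]
(265, 66) [ 0.4814 -0.1905  0.02  ] [ 0.4858 -0.2065  0.11  ]
(430, 72) [ 0.7055 -0.166   0.02  ] [ 0.662  -0.1873  0.11  ]
(440, 72) [ 0.7214 -0.1626  0.02  ] [ 0.6745 -0.1846  0.11  ]
```

View pics/w1z.png

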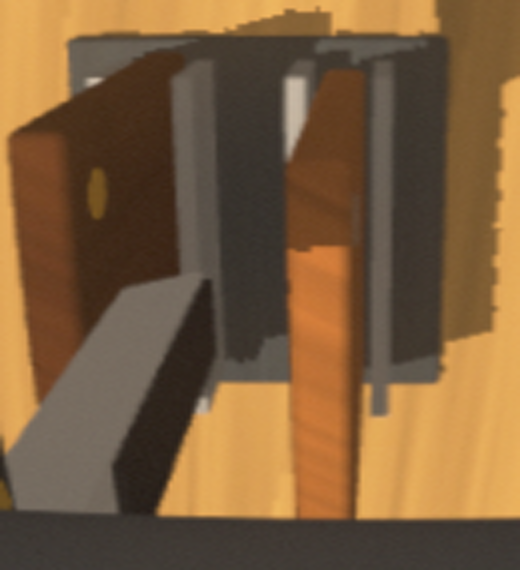

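Run:
```python
from h import *
w=cam("wrist")
Z=lambda x,y:(180+x/4,150+y/3)
for p in [(289,165),(360,165),(300,515),(352,515),(10,137),(66,131),(38,395)]: print(p,onz(w,*Z(*p),.182).round(4))
print(ctrl.get_obs()["ee_pos"],ctrl.get_obs()["eef_rot"])
```

```text
(289, 165) [ 0.4879 -0.3311  0.182 ]
(360, 165) [ 0.5025 -0.3299  0.182 ]
(300, 515) [ 0.4968 -0.4452  0.182 ]
(352, 515) [ 0.5091 -0.444   0.182 ]
(10, 137) [ 0.4285 -0.3277  0.182 ]
(66, 131) [ 0.4407 -0.3251  0.182 ]
(38, 395) [ 0.4342 -0.408   0.182 ]
[ 0.51008281 -0.33917846  0.36143107] [-3.14143861e+00 -4.28903228e-04  1.65425450e+00]
```

```bash
python3 -m pendant '[[-0.27,-0.06,0,0,0,0,-0.1],[-0.26,-0.06,0,0,0,0,-0.1],[0,0,0,0,0,0,-0.1],[0,0,0.3,0,0,0,-0.1],[0,0,0.3,0,0,0,-0.1],[0,0,0,0,0,0,-0.1]]'
python3 - <<'E'
from h import *
cam("wrist","w2");c=cam("side","s2"); print(ctrl.get_obs()["ee_pos"],ctrl.get_obs()["eef_rot"])
cv2.imwrite("pics/s2z.png",cv2.resize(c["image"][30:150,230:380,::-1],None,fx=5,fy=5,interpolation=cv2.INTER_CUBIC))
E
```

```text
time_s: 1.98
ee_pos: [0.5004, -0.4019, 0.283]
eef_rot: [-3.135, -0.007, 1.656]
force: [0.4, 1.0, -1.5]
grip_width: 0.0516
[ 0.50147458 -0.40307128  0.29027055] [-3.14090149e+00 -8.67016560e-04  1.65580925e+00]
```

View pics/w2.png

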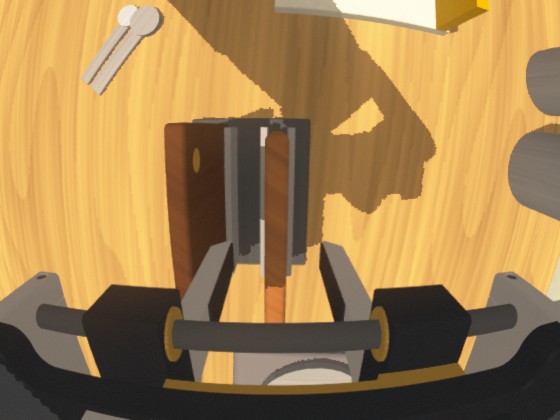

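View pics/s2z.png

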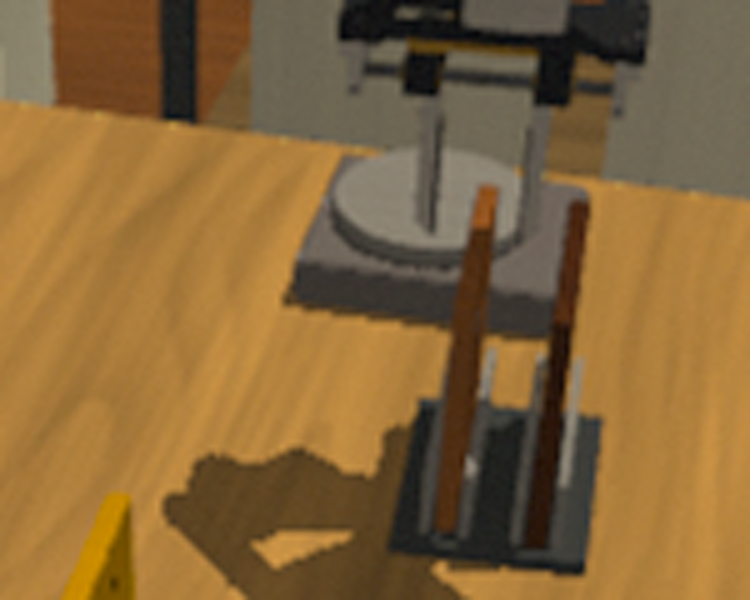

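The wrist view shows board a (x≈277) centred between the fingers at x≈220 and 335. I'll descend and grip it.

```bash
python3 -m pendant '[[0,0,0.22,0,0,0,-0.1],[0,0,0.21,0,0,0,-0.1],[0,0,0,0,0,0,-0.1],[0,0,0,0,0,0,0.2],[0,0,0,0,0,0,1],[0,0,0,0,0,0,1],[0,0,0,0,0,0,1],[0,0,0,0,0,0,1],[0,0,0,0,0,0,1]]' 30
```

```text
time_s: 2.83
ee_pos: [0.5011, -0.4042, 0.2387]
eef_rot: [3.141, 0.001, 1.655]
force: [0.3, -0.4, 0.1]
grip_width: 0.0153
```

```bash
cat >> h.py <<'E'
O=np.array([.657,.0187,0.]); SY=.038
def sh(x,y,z): return O+Ro.from_euler("z",SY).apply([x,y,z])
def pose():
    o=ctrl.get_obs(); return o["ee_pos"],Ro.from_euler("xyz",o["eef_rot"])
R0=Ro.from_matrix(np.array([[0,1,0],[1,0,0],[0,0,-1.]]))  # tool down, jaws along world x
def goal(P,yaw=SY,tilt=0):
    """print rows units from current pose: first turn, then shift in new tool axes"""
    p,R=pose(); T=Ro.from_euler("z",yaw)*R0*Ro.from_euler("x",tilt,degrees=True)
    rv=(R.inv()*T).as_rotvec(degrees=True)/30
    s=np.array(P)-p
    print("P",np.round(P,4),"cur",p.round(4),"\nturn",rv.round(3),"\nshift now-axes",(R.inv().apply(s)/.12).round(3),"shift after-turn axes",(T.inv().apply(s)/.12).round(3))
def boardgoal(y,tilt=20,back=-.036,z=.022,L=.2267,up=0,off=0):
    t=np.radians(tilt); u=np.array([np.sin(t),0,np.cos(t)]); n=np.array([np.cos(t),0,-np.sin(t)])
    q=np.array([back,y+off,z])-.007*n+L*u; q[2]+=up
    return sh(*q)
E
python3 -m pendant '[[0,0,-0.2,0,0,0,1],[0,0,-0.3,0,0,0,1],[0,0,-0.3,0,0,0,1],[0,0,-0.3,0,0,0.09,1],[0,0,0,0,0,0,1],[0,0,0,0,0,0,1]]'
python3 - <<'E'
from h import *
goal(boardgoal(.078,tilt=0,up=.11),tilt=0)
goal(boardgoal(.078,up=.11),tilt=20)
cam("wrist","w3")
E
```

```text
time_s: 3.33
ee_pos: [0.501, -0.4042, 0.3716]
eef_rot: [3.139, 0.002, 1.607]
force: [0.2, 0.4, -4.3]
grip_width: 0.0138
P [0.6111 0.095  0.3587] cur [ 0.501  -0.4042  0.3716] 
turn [ 0.004  0.004 -0.003] 
shift now-axes [4.124 1.069 0.101] shift after-turn axes [4.122 1.074 0.108]
P [0.689  0.098  0.3474] cur [ 0.501  -0.4042  0.3716] 
turn [ 0.671  0.004 -0.003] 
shift now-axes [4.125 1.718 0.197] shift after-turn axes [ 4.122  1.689 -0.4  ]
```

View pics/w3.png

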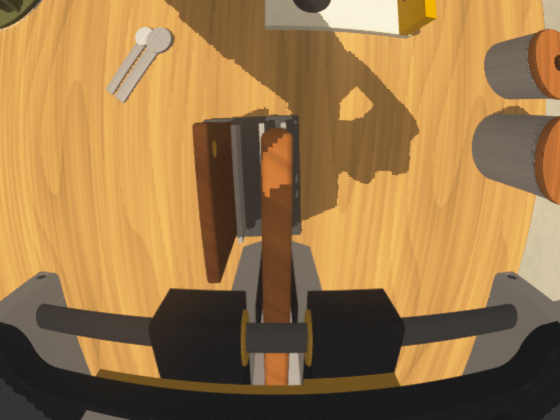

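```bash
python3 -m pendant '[[0.2,0.08,0,0,0,0,1],[0.32,0.08,0,0,0,0,1],[0.32,0.08,0,0,0,0,1],[0.32,0.08,0,0,0,0,1],[0.32,0.08,0,0,0,0,1],[0.32,0.08,0,0,0,0,1],[0.32,0.08,0,0,0,0,1],[0.32,0.08,0,0,0,0,1],[0.32,0.08,0,0,0,0,1],[0.32,0.08,0,0,0,0,1]]'
python3 -m pendant '[[0.32,0.08,0,0,0,0,1],[0.32,0.08,0,0,0,0,1],[0.2,0.08,0,0,0,0,1],[0.2,0.06,0,0,0,0,1],[0,0,0,0.1,0,0,1],[0,0,0,0.15,0,0,1],[0,0,0,0.2,0,0,1],[0,0,0,0.2,0,0,1],[0,0,0,0,0,0,1],[0,0,0,0,0,0,1]]'
python3 - <<'E'
from h import *
goal(boardgoal(.078,up=.11),tilt=20)
E
```

```text
time_s: 4.22
ee_pos: [0.5831, -0.0293, 0.3678]
eef_rot: [-3.138, -0.0, 1.608]
force: [0.7, -0.6, -3.0]
grip_width: 0.0139
time_s: 5.05
ee_pos: [0.6153, 0.0947, 0.3673]
eef_rot: [-2.801, 0.0, 1.608]
force: [0.0, -0.4, -3.4]
grip_width: 0.0137
P [0.689  0.098  0.3474] cur [0.6153 0.0947 0.3673] 
turn [ 0.016 -0.001 -0.002] 
shift now-axes [ 0.005  0.635 -0.049] shift after-turn axes [ 0.004  0.634 -0.054]
```

```bash
python3 -m pendant '[[0,0.1,0,0,0,0,1],[0,0.2,0,0,0,0,1],[0,0.2,0,0,0,0,1],[0,0.13,-0.05,0.016,0,0,1],[0,0,0,0,0,0,1],[0,0,0,0,0,0,1]]'
python3 - <<'E'
from h import *
goal(boardgoal(.078,up=.11),tilt=20)
goal(boardgoal(.078,up=.03),tilt=20)
cam("side","s4");cam("wrist","w4");cam("scene","c4")
E
```

```text
time_s: 5.55
ee_pos: [0.6883, 0.0975, 0.3491]
eef_rot: [-2.794, 0.0, 1.607]
force: [-0.8, -0.3, -4.2]
grip_width: 0.0143
P [0.689  0.098  0.3474] cur [0.6883 0.0975 0.3491] 
turn [ 0.003 -0.001 -0.002] 
shift now-axes [0.004 0.01  0.011] shift after-turn axes [0.004 0.01  0.011]
P [0.689  0.098  0.2674] cur [0.6883 0.0975 0.3491] 
turn [ 0.003 -0.001 -0.002] 
shift now-axes [0.004 0.237 0.638] shift after-turn axes [0.004 0.238 0.638]
```

View pics/s4.png

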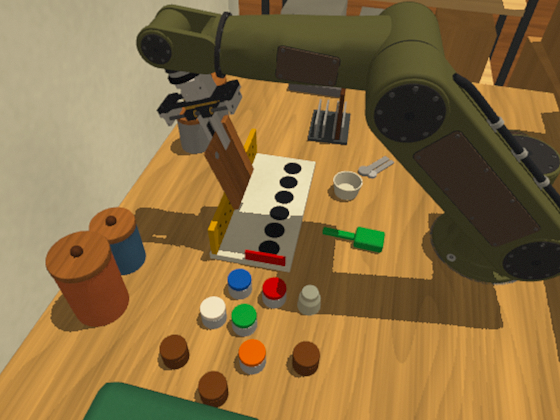

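View pics/w4.png

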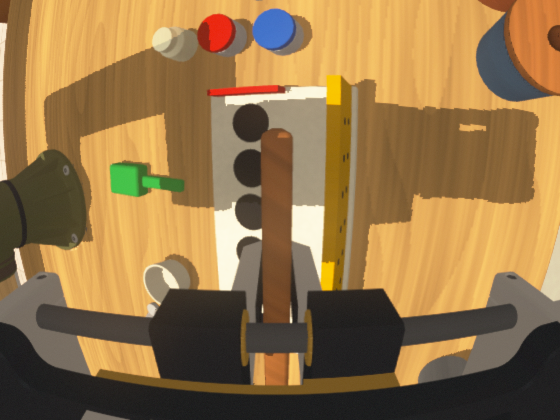

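```bash
python3 -m pendant '[[0,0.05,0.12,0,0,0,1],[0,0.07,0.18,0,0,0,1],[0,0.07,0.18,0,0,0,1],[0,0.05,0.16,0,0,0,1],[0,0,0,0,0,0,1],[0,0,0,0,0,0,1]]'
python3 - <<'E'
from h import *
goal(boardgoal(.078,up=.0),tilt=20)
c=cam("side");cv2.imwrite("pics/s5.png",cv2.resize(c["image"][60:280,180:330,::-1],None,fx=4,fy=2.7,interpolation=cv2.INTER_CUBIC))
c=cam("scene");cv2.imwrite("pics/c5.png",cv2.resize(c["image"][130:300,190:360,::-1],None,fx=3.5,fy=3.5,interpolation=cv2.INTER_CUBIC))
E
```

```text
time_s: 6.2
ee_pos: [0.6884, 0.0975, 0.2691]
eef_rot: [-2.793, 0.0, 1.608]
force: [0.3, -0.4, -2.6]
grip_width: 0.0139
P [0.689  0.098  0.2374] cur [0.6884 0.0975 0.2691] 
turn [ 0.001 -0.001 -0.002] 
shift now-axes [0.003 0.095 0.246] shift after-turn axes [0.003 0.095 0.246]
```

View pics/s5.png

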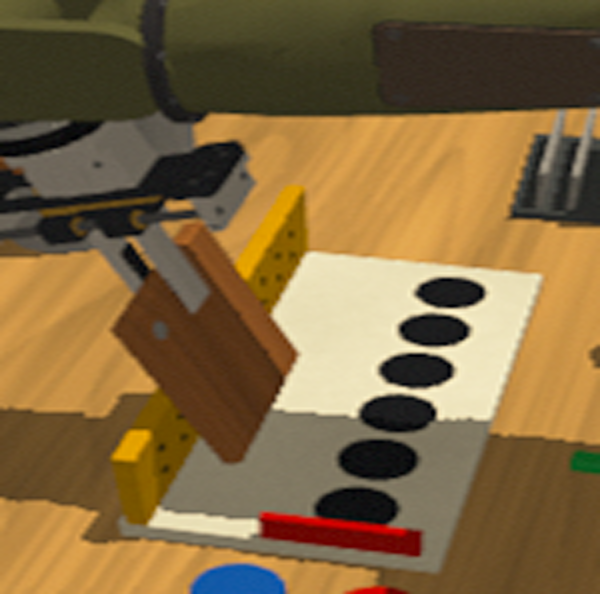

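View pics/c5.png

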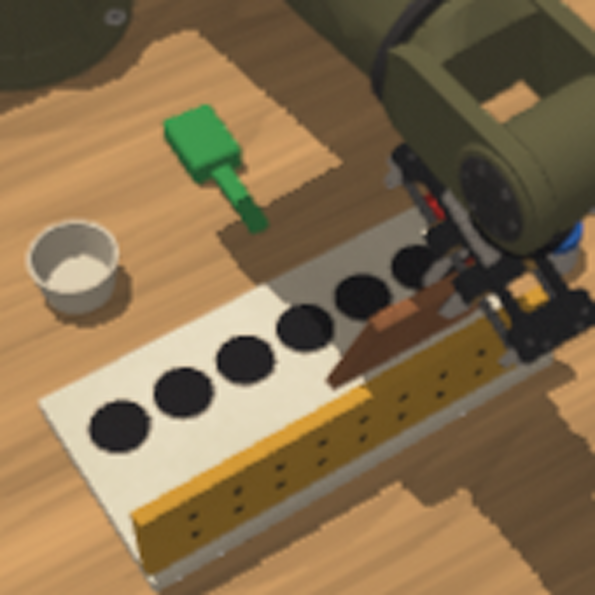

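```bash
python3 -m pendant '[[0,0.03,0.08,0,0,0,1],[0,0.03,0.08,0,0,0,1],[0,0.025,0.06,0,0,0,1],[0,0,0,0,0,0,1],[0,0,0,0,0,0,1]]'
python3 -m pendant '[[0,0.007,0.018,0,0,0,1],[0,0,0,0,0,0,1],[0,0,0,0,0,0,1]]'
```

```text
time_s: 6.72
ee_pos: [0.6893, 0.0975, 0.2393]
eef_rot: [-2.791, 0.0, 1.607]
force: [-0.3, -0.8, -2.0]
grip_width: 0.0136
time_s: 6.97
ee_pos: [0.6895, 0.0975, 0.238]
eef_rot: [-2.793, -0.0, 1.607]
force: [0.2, 0.3, -2.9]
grip_width: 0.014
```

Still unloaded, so I'll creep down to contact.

```bash
python3 -m pendant '[[0,0.006,0.016,0,0,0,1],[0,0,0,0,0,0,1],[0,0,0,0,0,0,1]]'
python3 -m pendant '[[0,0.004,0.01,0,0,0,1],[0,0,0,0,0,0,1],[0,0,0,0,0,0,1]]'
```

```text
time_s: 7.22
ee_pos: [0.6895, 0.0975, 0.2358]
eef_rot: [-2.793, -0.0, 1.607]
force: [0.2, -0.7, -2.5]
grip_width: 0.0135
time_s: 7.47
ee_pos: [0.6896, 0.0974, 0.2354]
eef_rot: [-2.794, -0.0, 1.607]
force: [-0.6, -1.7, 5.0]
grip_width: 0.0137
```

```bash
python3 -m pendant '[[0,0,0,0,0,0,0.6],[0,0,0,0,0,0,0.5],[0,0,0,0,0,0,0.4],[0,0,0,0,0,0,0.2],[0,0,0,0,0,0,0.1],[0,0,0,0,0,0,0.1],[0,0,0,0,0,0,0.1],[0,0,0,0,0,0,0.1]]'
python3 - <<'E'
from h import *
cam("side","s6");cam("wrist","w6")
E
```

```text
time_s: 8.13
ee_pos: [0.6895, 0.0975, 0.2344]
eef_rot: [-2.793, -0.0, 1.607]
force: [-0.3, -0.1, 0.1]
grip_width: 0.0422
```

View pics/s6.png

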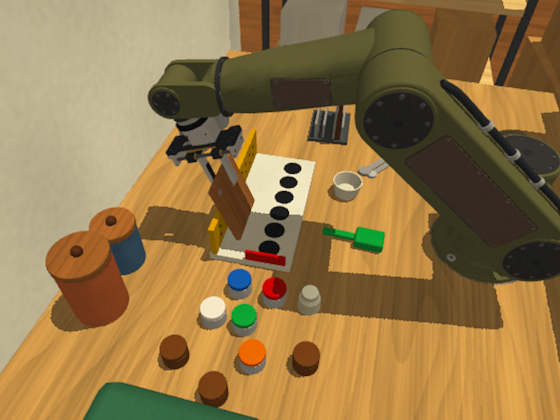

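View pics/w6.png

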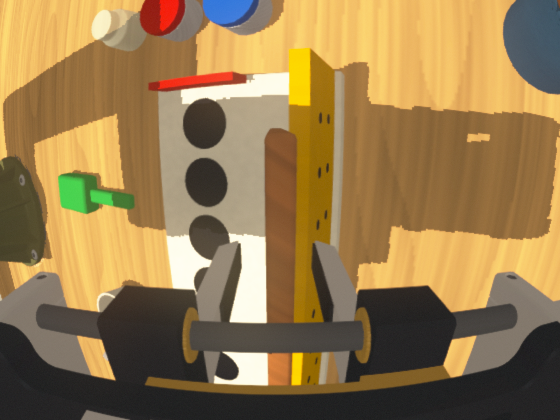

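Board a rests against the upstand with both fingers clear. I'll retract along the tool axis and go back for board b.

```bash
python3 -m pendant '[[0,0,-0.15,0,0,0,0.1],[0,0,-0.25,0,0,0,0.1],[0,0,-0.3,0,0,0,0.1],[0,0,-0.3,0,0,0,0.1],[0,0,-0.2,-0.15,0,0,0.1],[0,0,0,-0.2,0,0,0],[0,0,0,-0.2,0,0,-0.1],[0,0,0,-0.11,0,0,-0.1],[0,0,0,0,0,0,-0.1],[0,0,0,0,0,0,-0.1]]'
python3 - <<'E'
from h import *
c=cam("side","s7");w=cam("wrist","w7")
goal([.4385,-.34,.37],yaw=.08)
E
```

```text
time_s: 9.07
ee_pos: [0.7368, 0.0993, 0.3653]
eef_rot: [-3.137, -0.0, 1.607]
force: [-0.0, 0.6, 0.3]
grip_width: 0.0518
P [ 0.4385 -0.34    0.37  ] cur [0.7374 0.0993 0.3642] 
turn [-0.011 -0.    -0.083] 
shift now-axes [-3.567 -2.623 -0.033] shift after-turn axes [-3.45  -2.775 -0.048]
```

View pics/s7.png

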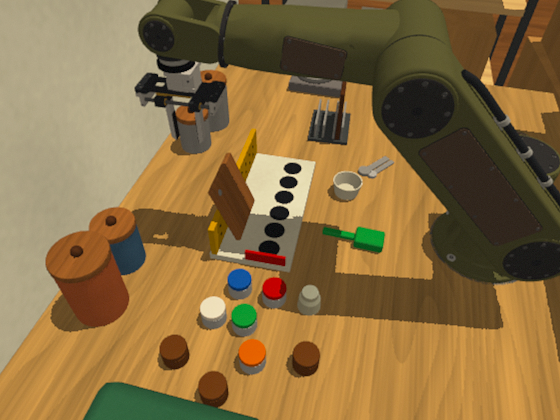

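View pics/w7.png

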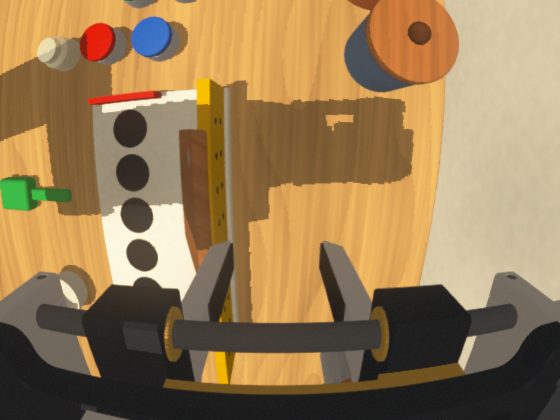

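```bash
python3 -m pendant '[[-0.27,-0.2,0,0,0,0,-0.1],[-0.27,-0.2,0,0,0,0,-0.1],[-0.27,-0.2,0,0,0,0,-0.1],[-0.27,-0.2,0,0,0,0,-0.1],[-0.27,-0.2,0,0,0,0,-0.1],[-0.27,-0.2,0,0,0,0,-0.1],[-0.27,-0.2,0,0,0,0,-0.1],[-0.27,-0.2,0,0,0,0,-0.1],[-0.27,-0.2,0,0,0,0,-0.1],[-0.27,-0.2,0,0,0,0,-0.1]]'
python3 -m pendant '[[-0.27,-0.2,0,0,0,0,-0.1],[-0.27,-0.2,0,0,0,0,-0.1],[-0.27,-0.2,0,0,0,0,-0.1],[-0.06,-0.02,0,0,0,-0.08,-0.1],[0,0,0,0,0,0,-0.1],[0,0,0,0,0,0,-0.1]]'
python3 - <<'E'
from h import *
w=cam("wrist","w8"); p,R=pose(); print(p,R.as_euler("xyz"))
E
```

```text
time_s: 10.0
ee_pos: [0.5083, -0.2349, 0.3651]
eef_rot: [-3.137, -0.001, 1.607]
force: [0.5, -0.4, 0.7]
grip_width: 0.0518
time_s: 10.5
ee_pos: [0.439, -0.3406, 0.3652]
eef_rot: [-3.137, -0.001, 1.647]
force: [0.8, 0.5, -0.8]
grip_width: 0.0517
[ 0.4394116  -0.33993563  0.36525403] [-3.13773343e+00 -1.24684927e-03  1.64842324e+00]
```

View pics/w8.png

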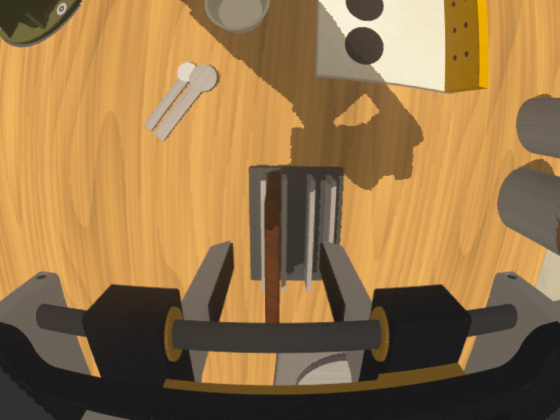

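Run:
```python
from h import *
w=cam("wrist"); a=w["image"][150:335,220:320,::-1]; cv2.imwrite("pics/w8z.png",cv2.resize(cv2.convertScaleAbs(a,alpha=1.6,beta=20),None,fx=6,fy=3,interpolation=cv2.INTER_CUBIC))
```

```text
(no output)
```

View pics/w8z.png

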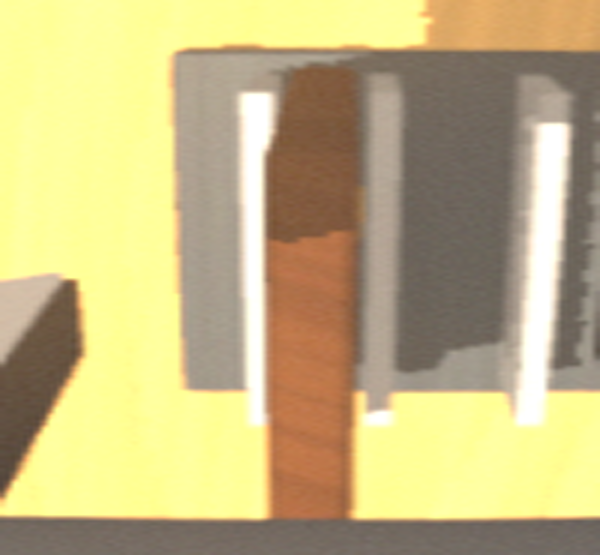

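Run:
```python
from h import *
w=cam("wrist")
for p in [(264.7,202),(280,202),(265,321.7),(278.7,321.7)]: print(onz(w,*p,.182).round(4))
a=(onz(w,264.7,202,.182)+onz(w,280,202,.182))/2; b=(onz(w,265,321.7,.182)+onz(w,278.7,321.7,.182))/2
d=(b-a)/np.linalg.norm(b-a); print(a,b,"yaw",np.arctan2(d[0],-d[1]))
ce=a+.075*d; print(ce); goal([ce[0],ce[1],.237],yaw=.08)
```

```text
[ 0.4271 -0.3282  0.182 ]
[ 0.4398 -0.3272  0.182 ]
[ 0.4352 -0.4467  0.182 ]
[ 0.4484 -0.4456  0.182 ]
[ 0.43347512 -0.32765613  0.182     ] [ 0.44175802 -0.44611112  0.182     ] yaw 0.0698107716907591
[ 0.43870668 -0.40247345  0.182     ]
P [ 0.4387 -0.4025  0.237 ] cur [ 0.4396 -0.3394  0.3654] 
turn [-0.007 -0.001 -0.001] 
shift now-axes [-0.524 -0.045  1.07 ] shift after-turn axes [-0.523 -0.049  1.07 ]
```

```bash
python3 -m pendant '[[-0.26,-0.025,0,0,0,0,-0.1],[-0.26,-0.02,0,0,0,0,-0.1],[0,0,0.1,-0.007,0,0,-0.1],[0,0,0.25,0,0,0,-0.1],[0,0,0.25,0,0,0,-0.1],[0,0,0,0,0,0,-0.1],[0,0,0,0,0,0,-0.1]]'
python3 - <<'E'
from h import *
w=cam("wrist","w9"); goal([.4387,-.4025,.237],yaw=.08)
E
```

```text
time_s: 11.23
ee_pos: [0.4388, -0.4021, 0.2932]
eef_rot: [-3.141, -0.002, 1.65]
force: [-0.2, -0.1, -0.5]
grip_width: 0.0517
P [ 0.4387 -0.4025  0.237 ] cur [ 0.439  -0.4026  0.295 ] 
turn [ 0.002  0.001 -0.001] 
shift now-axes [ 0.001 -0.003  0.483] shift after-turn axes [ 0.001 -0.003  0.483]
```

View pics/w9.png

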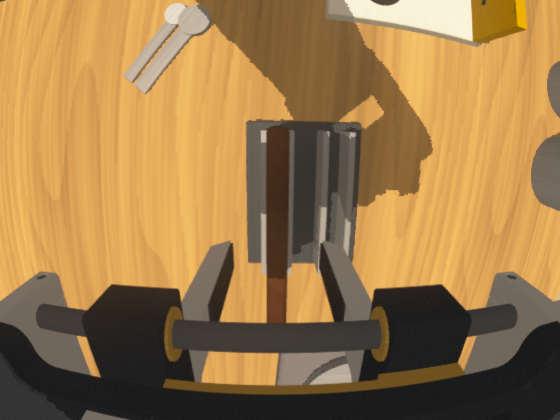

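Board b is centred at x≈277. I'll descend, grip and lift.

```bash
python3 -m pendant '[[0,0,0.24,0,0,0,-0.1],[0,0,0.23,0,0,0,-0.1],[0,0,0,0,0,0,-0.1],[0,0,0,0,0,0,0.2],[0,0,0,0,0,0,1],[0,0,0,0,0,0,1],[0,0,0,0,0,0,1],[0,0,0,0,0,0,1],[0,0,0,0,0,0,1]]' 30
python3 -m pendant '[[0,0,-0.2,0,0,0,1],[0,0,-0.3,0,0,0,1],[0,0,-0.3,0,0,0,1],[0,0,-0.3,0,0,0.083,1],[0,0,0,0,0,0,1],[0,0,0,0,0,0,1]]'
python3 - <<'E'
from h import *
c=cam("side","s10"); p,R=pose();print(p,R.as_euler("xyz"))
goal(boardgoal(-.078,tilt=0,up=.11),tilt=0)
cv2.imwrite("pics/s10z.png",cv2.resize(c["image"][130:280,190:330,::-1],None,fx=5,fy=4,interpolation=cv2.INTER_CUBIC))
c=cam("scene"); cv2.imwrite("pics/c10z.png",cv2.resize(c["image"][150:290,210:370,::-1],None,fx=5,fy=4,interpolation=cv2.INTER_CUBIC))
E
```

```text
time_s: 12.03
ee_pos: [0.4384, -0.4031, 0.2378]
eef_rot: [3.14, 0.001, 1.649]
force: [1.5, 0.9, 0.5]
grip_width: 0.0151
time_s: 12.53
ee_pos: [0.4383, -0.403, 0.3703]
eef_rot: [3.139, 0.002, 1.606]
force: [0.3, 0.0, -4.9]
grip_width: 0.0137
[ 0.43806465 -0.40283172  0.36814985] [-3.14135904e+00 -1.04717132e-03  1.60629914e+00]
P [ 0.617  -0.0609  0.3587] cur [ 0.4381 -0.4028  0.3681] 
turn [-0.    -0.002 -0.005] 
shift now-axes [2.795 1.591 0.081] shift after-turn axes [2.791 1.598 0.079]
```

View pics/s10z.png

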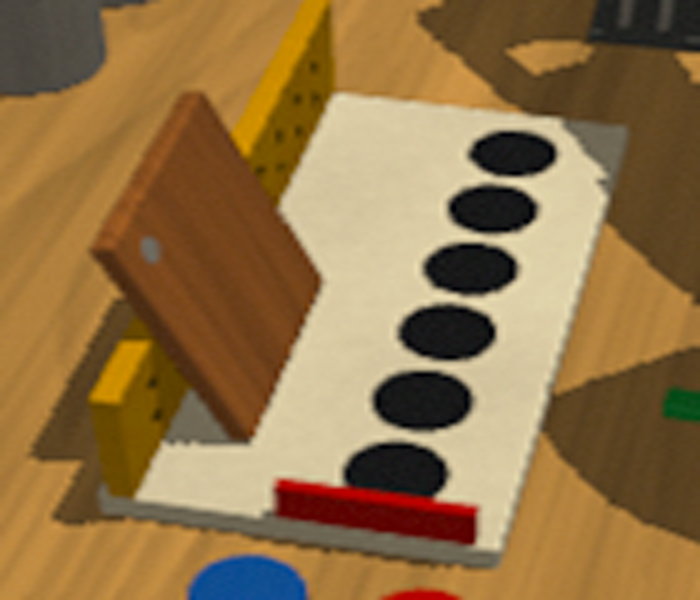

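View pics/c10z.png

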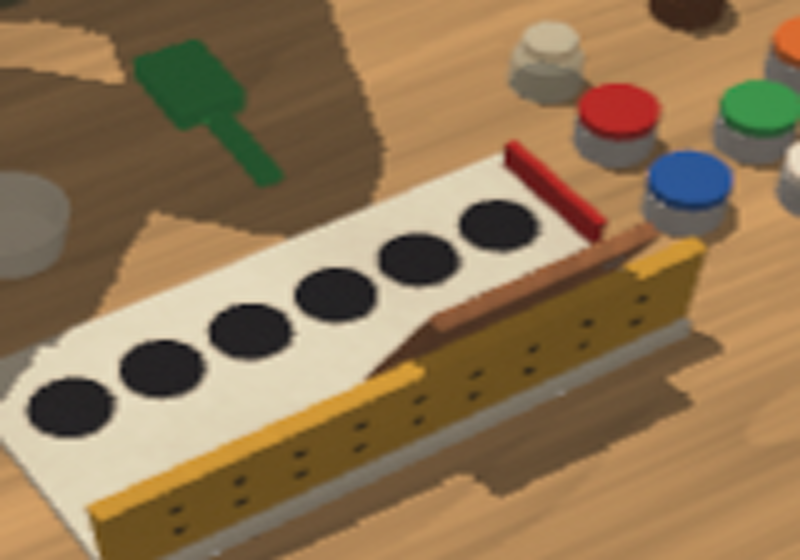

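Run:
```python
from h import *
s=cam("side");c=cam("scene")
toS=lambda P:Ro.from_euler("z",-SY).apply(P-O)
S=lambda x,y:(190+x/5,130+y/4); C=lambda x,y:(210+x/5,150+y/4)
zt=.02+.170*np.cos(.349)
for p in [(252,437),(323,280)]: print("low front",toS(onz(s,*S(*p),.0248)).round(4))
for p,z in [((92,248),zt+.0048),((103,262),zt+.0048),((192,92),zt+.0048)]: print("top front",toS(onz(s,*S(*p),z)).round(4))
for p,z in [((432,320),zt+.0048),((440,333),zt),((640,226),zt+.0048),((655,236),zt)]: print("scene top",toS(onz(c,*C(*p),z)).round(4))
for p in [(425,368),(630,268)]: print("scene occl at upstand top back", toS(onz(c,*C(*p),.11)).round(4))
```

```text
low front [-0.0467  0.1487  0.0248]
low front [-0.0475  0.0038  0.0248]
top front [0.0192 0.1553 0.1846]
top front [0.0107 0.1652 0.1846]
top front [0.0145 0.0093 0.1846]
scene top [0.0176 0.0024 0.1846]
scene top [0.0258 0.002  0.1798]
scene top [0.0158 0.1428 0.1846]
scene top [0.0246 0.1472 0.1798]
scene occl at upstand top back [0.0094 0.0068 0.11  ]
scene occl at upstand top back [0.0037 0.1563 0.11  ]
```

```bash
python3 -m pendant '[[0.2,0.12,0,0,0,0,1],[0.276,0.16,0,0,0,0,1],[0.276,0.16,0,0,0,0,1],[0.276,0.16,0,0,0,0,1],[0.276,0.16,0,0,0,0,1],[0.276,0.16,0,0,0,0,1],[0.276,0.16,0,0,0,0,1],[0.276,0.16,0,0,0,0,1],[0.276,0.16,0,0,0,0,1],[0.276,0.16,0,0,0,0,1]]'
python3 -m pendant '[[0.06,0.03,0,0.1,0,0,1],[0,0,0,0.15,0,0,1],[0,0,0,0.2,0,0,1],[0,0,0,0.2,0,0,1],[0,0,0,0.017,0,0,1],[0,0,0,0,0,0,1],[0,0,0,0,0,0,1]]'
python3 - <<'E'
from h import *
goal(boardgoal(-.081,up=.11),tilt=20)
E
```

```text
time_s: 13.57
ee_pos: [0.6145, -0.0726, 0.3678]
eef_rot: [-3.14, -0.001, 1.606]
force: [1.1, -0.3, -4.5]
grip_width: 0.0139
time_s: 14.15
ee_pos: [0.6175, -0.0673, 0.3685]
eef_rot: [-2.795, -0.0, 1.606]
force: [-0.0, 0.5, -4.6]
grip_width: 0.0135
P [ 0.695  -0.0609  0.3474] cur [ 0.6175 -0.0673  0.3685] 
turn [ 0.005 -0.003 -0.005] 
shift now-axes [ 0.03   0.669 -0.055] shift after-turn axes [ 0.028  0.669 -0.057]
```

```bash
python3 -m pendant '[[0,0.1,0,0,0,0,1],[0.03,0.2,0,0,0,0,1],[0,0.2,0,0,0,0,1],[0,0.165,-0.055,0.005,0,0,1],[0,0,0,0,0,0,1],[0,0.05,0.12,0,0,0,1],[0,0.07,0.18,0,0,0,1],[0,0.07,0.18,0,0,0,1],[0,0.05,0.16,0,0,0,1],[0,0,0,0,0,0,1]]'
python3 - <<'E'
from h import *
goal(boardgoal(-.081,up=.0),tilt=20)
c=cam("side");cv2.imwrite("pics/s11.png",cv2.resize(c["image"][60:280,180:330,::-1],None,fx=4,fy=2.7,interpolation=cv2.INTER_CUBIC))
cam("wrist","w11")
E
```

```text
time_s: 14.98
ee_pos: [0.6939, -0.061, 0.2622]
eef_rot: [-2.787, -0.001, 1.606]
force: [-1.2, 1.1, -5.7]
grip_width: 0.0139
P [ 0.695  -0.0609  0.2374] cur [ 0.6939 -0.061   0.2622] 
turn [-0.011 -0.004 -0.005] 
shift now-axes [-0.     0.08   0.191] shift after-turn axes [0.    0.079 0.191]
```

View pics/s11.png

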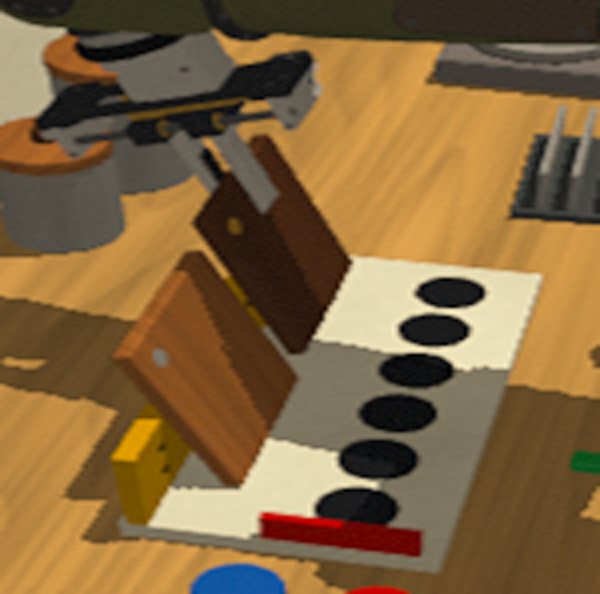

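View pics/w11.png

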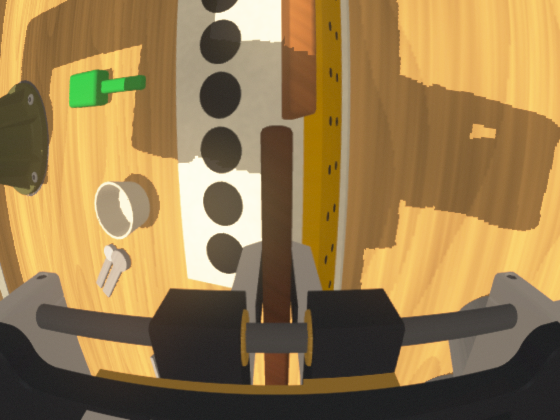

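```bash
python3 -m pendant '[[0,0.02,0.07,-0.005,0,0,1],[0,0.03,0.07,0,0,0,1],[0,0,0,0,0,0,1],[0,0,0,0,0,0,1]]'
python3 - <<'E'
from h import *
goal(boardgoal(-.081,up=.0),tilt=20)
E
```

```text
time_s: 15.42
ee_pos: [0.6948, -0.0609, 0.248]
eef_rot: [-2.792, -0.0, 1.606]
force: [-0.1, 0.6, -3.9]
grip_width: 0.0135
P [ 0.695  -0.0609  0.2374] cur [ 0.6948 -0.0609  0.248 ] 
turn [-0.    -0.002 -0.005] 
shift now-axes [-0.001  0.032  0.082] shift after-turn axes [-0.001  0.032  0.082]
```

```bash
python3 -m pendant '[[0,0.015,0.04,0,0,0,1],[0,0.015,0.04,0,0,0,1],[0,0,0,0,0,0,1],[0,0,0,0,0,0,1]]'
python3 -m pendant '[[0,0.006,0.016,0,0,0,1],[0,0,0,0,0,0,1],[0,0,0,0,0,0,1]]'
```

```text
time_s: 15.75
ee_pos: [0.695, -0.0608, 0.2377]
eef_rot: [-2.792, -0.0, 1.606]
force: [-0.0, -0.3, -5.1]
grip_width: 0.0136
time_s: 16.0
ee_pos: [0.695, -0.0608, 0.2361]
eef_rot: [-2.793, -0.0, 1.606]
force: [0.2, 0.1, -4.0]
grip_width: 0.0143
```

```bash
python3 -m pendant '[[0,0.004,0.011,0,0,0,1],[0,0,0,0,0,0,1],[0,0,0,0,0,0,1]]'
```

```text
time_s: 16.25
ee_pos: [0.6951, -0.0609, 0.235]
eef_rot: [-2.793, -0.0, 1.606]
force: [1.0, 0.0, -1.3]
grip_width: 0.0138
```

Contact is starting, so I'll release.

```bash
python3 -m pendant '[[0,0.002,0.005,0,0,0,1],[0,0,0,0,0,0,0.6],[0,0,0,0,0,0,0.5],[0,0,0,0,0,0,0.4],[0,0,0,0,0,0,0.2],[0,0,0,0,0,0,0.1],[0,0,0,0,0,0,0.1],[0,0,0,0,0,0,0.1],[0,0,0,0,0,0,0.1]]'
python3 -m pendant '[[0,0,-0.15,0,0,0,0.1],[0,0,-0.25,0,0,0,0.1],[0,0,-0.3,0,0,0,0.1],[0,0,-0.3,0,0,0,0.1],[0,0,-0.2,-0.15,0,0,0.1],[0,0,0,-0.2,0,0,0],[0,0,0,-0.2,0,0,-0.1],[0,0,0,-0.12,0,0,-0.1],[0,-0.3,0,0,0,0,-1],[0,0,0,0,0,0,-1]]'
python3 - <<'E'
from h import *
c=cam("side");cv2.imwrite("pics/s12.png",cv2.resize(c["image"][60:280,160:330,::-1],None,fx=4,fy=2.7,interpolation=cv2.INTER_CUBIC))
c=cam("scene");cv2.imwrite("pics/c12.png",cv2.resize(c["image"][130:300,190:360,::-1],None,fx=3.5,fy=3.5,interpolation=cv2.INTER_CUBIC))
E
```

```text
time_s: 17.0
ee_pos: [0.6951, -0.0608, 0.234]
eef_rot: [-2.793, -0.0, 1.606]
force: [-0.1, 1.1, -0.2]
grip_width: 0.042
time_s: 17.83
ee_pos: [0.7087, -0.0603, 0.3612]
eef_rot: [-3.136, -0.001, 1.606]
force: [0.2, 0.3, -1.1]
grip_width: 0.0617
```

View pics/s12.png

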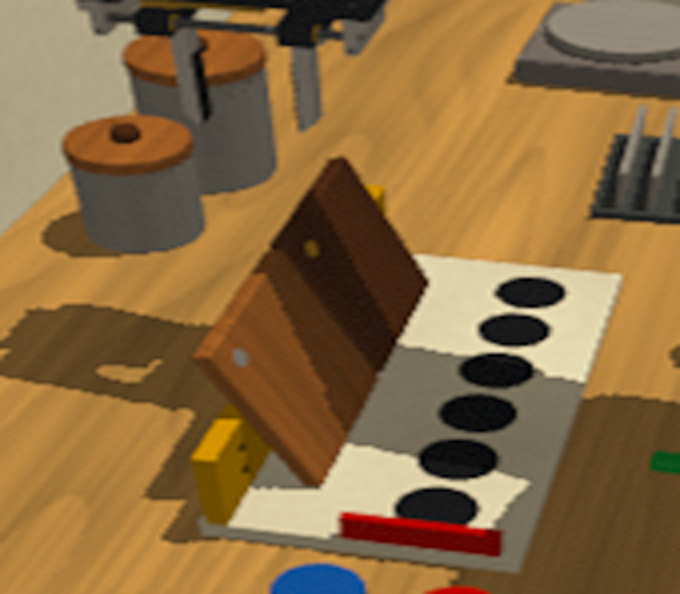

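View pics/c12.png

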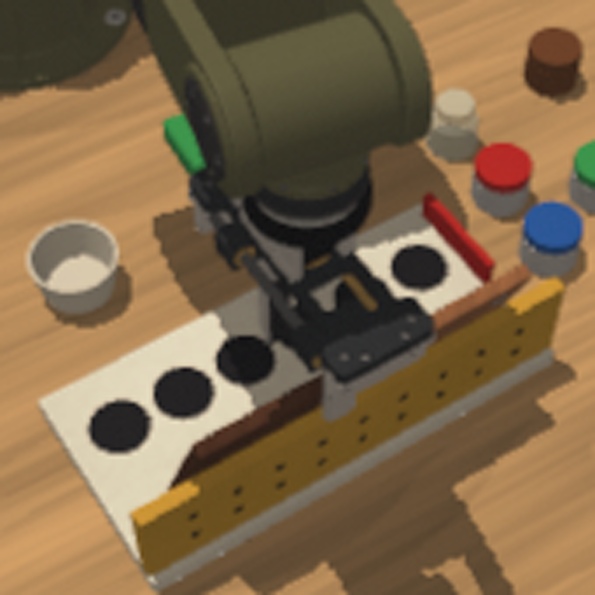

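```bash
python3 -m pendant '[[0.27,-0.13,-0.05,0,0,0,-1],[0.27,-0.13,-0.05,0,0,0,-1],[0.27,-0.13,-0.05,0,0,0,-1],[0.27,-0.13,-0.05,0,0,0,-1],[0.27,-0.13,-0.05,0,0,0,-1],[0.27,-0.13,-0.05,0,0,0,-1],[0.27,-0.13,-0.05,0,0,0,-1],[0.27,-0.13,-0.05,0,0,0,-1],[0.27,-0.13,-0.05,0,0,0,-1],[0,0,0,0,0,0,-1]]'
python3 - <<'E'
from h import *
w=cam("wrist","w13"); s=cam("side","s13"); c=cam("scene","c13"); p,R=pose(); print(p,R.as_euler("xyz"))
E
```

```text
time_s: 18.77
ee_pos: [0.561, 0.2313, 0.4205]
eef_rot: [3.136, -0.002, 1.611]
force: [0.0, -0.5, 0.1]
grip_width: 0.0939
[0.56315879 0.22641122 0.41827297] [ 3.13816783e+00 -3.01529808e-04  1.60666434e+00]
```

View pics/w13.png

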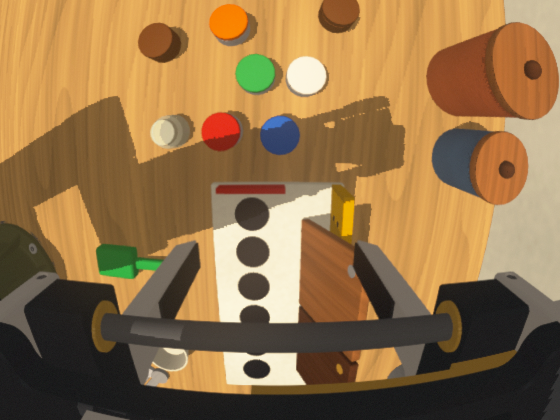

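View pics/s13.png

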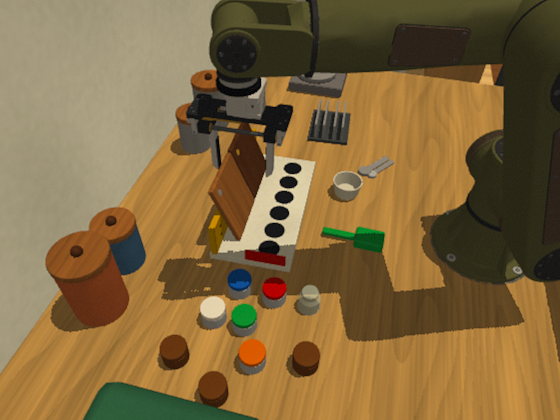

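View pics/c13.png

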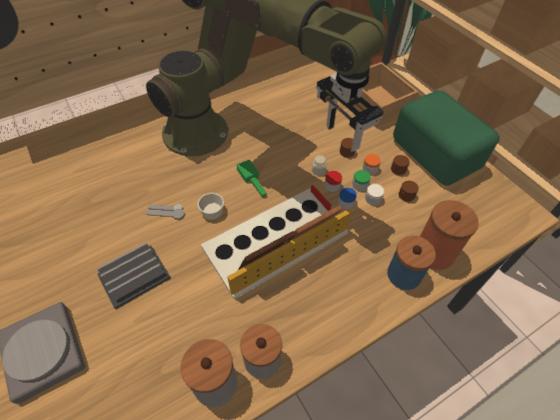

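```bash
cat >> h.py <<'E'
def lidmask(c,k):
    h=c["hsv"].astype(int)
    H,S,V=h[...,0],h[...,1],h[...,2]
    if k=="white": return (S<60)&(V>150)
    if k=="red": return ((H<5)|(H>174))&(S>180)&(V>90)
    if k=="orange": return (H>=5)&(H<14)&(S>215)&(V>170)
    if k=="green": return (H>45)&(H<90)&(S>130)&(V>70)
    if k=="blue": return (H>100)&(H<125)&(S>130)&(V>70)
    if k=="yellow": return (H>=22)&(H<33)&(S>180)&(V>120)
def tins(c,ks=("red","orange","green","blue","white","yellow"),z=.048,verbose=1):
    out={}
    for k in ks:
        for a,ce,s,l in blobs(lidmask(c,k),60):
            cn=cv2.findContours(l.astype(np.uint8),cv2.RETR_EXTERNAL,cv2.CHAIN_APPROX_NONE)[0][0][:,0,:]
            W=np.array([onz(c,*q,z)[:2] for q in cn.astype(float)])
            (cx,cy),r=cv2.minEnclosingCircle(W.astype(np.float32))
            if not .022<r<.036: continue
            X=W.mean(0)
            # algebraic circle fit
            A=np.c_[2*W,np.ones(len(W))]; q=np.linalg.lstsq(A,(W**2).sum(1),rcond=None)[0]
            out.setdefault(k,[]).append((q[:2],r))
            if verbose: print(c["n"],k,"px",ce.round(0),"fit",q[:2].round(4),"r",round(float(np.sqrt(q[2]+q[0]**2+q[1]**2)),4),"encl",round(r,4))
    return out
E
python3 - <<'E'
from h import *
for n in ["wrist","side","scene"]: tins(cam(n))
w=cam("wrist")
for nm,p,z in [("salt top",(163,131),.058),("brown1 top",(156,43),.048),("brown2",(340,9),.048)]: print(nm,onz(w,*p,z).round(3))
s=cam("side")
for nm,p,z in [("salt top",(310,291),.058),("salt foot",(309,307),.0),("brown1 top",(306,354),.048),("brown2",(174,346),.048),("brown3",(213,384),.048)]: print(nm,onz(s,*p,z).round(3))
c=cam("scene"); cv2.imwrite("pics/c14.png",cv2.resize(c["image"][180:300,190:370,::-1],None,fx=4.4,fy=4.4,interpolation=cv2.INTER_CUBIC))
E
```

```text
wrist red px [219. 127.] fit [0.4818 0.297 ] r 0.0258 encl 0.0268
wrist green px [254.  69.] fit [0.5268 0.38  ] r 0.0264 encl 0.0272
wrist blue px [275. 120.] fit [0.5598 0.3071] r 0.0158 encl 0.0237
wrist blue px [277. 141.] fit [0.5622 0.2813] r 0.0151 encl 0.0224
wrist white px [305.  70.] fit [0.5972 0.38  ] r 0.0261 encl 0.0275
wrist white px [156. 377.] fit [ 0.3368 -0.171 ] r 0.0222 encl 0.0312
wrist yellow px [347. 216.] fit [0.6703 0.1756] r 0.0166 encl 0.0247
side red px [274. 288.] fit [0.4811 0.3013] r 0.0268 encl 0.0292
side orange px [252. 352.] fit [0.4865 0.4596] r 0.0255 encl 0.0267
side green px [244. 315.] fit [0.5269 0.3846] r 0.027 encl 0.0292
side green px [122. 385.] fit [0.7033 0.6081] r 0.0271 encl 0.0269
side green px [209. 411.] fit [0.5311 0.5887] r 0.0141 encl 0.0264
side green px [235. 416.] fit [0.4743 0.6077] r 0.0273 encl 0.0292
side blue px [239. 279.] fit [0.5648 0.2986] r 0.0274 encl 0.0296
side white px [ 43. 205.] fit [1.1391 0.2054] r 0.0168 encl 0.0286
scene red px [333. 177.] fit [0.4839 0.2949] r 0.0261 encl 0.0286
scene green px [362. 177.] fit [0.5311 0.3789] r 0.0256 encl 0.0286
scene blue px [347. 195.] fit [0.5685 0.2912] r 0.0263 encl 0.0286
scene white px [375. 190.] fit [0.5999 0.3794] r 0.0256 encl 0.0281
salt top [0.403 0.292 0.058]
brown1 top [0.384 0.422 0.048]
brown2 [0.644 0.475 0.048]
salt top [0.4   0.296 0.058]
salt foot [0.398 0.301 0.   ]
brown1 top [0.379 0.438 0.048]
brown2 [0.643 0.487 0.048]
brown3 [0.539 0.541 0.048]
```

View pics/c14.png

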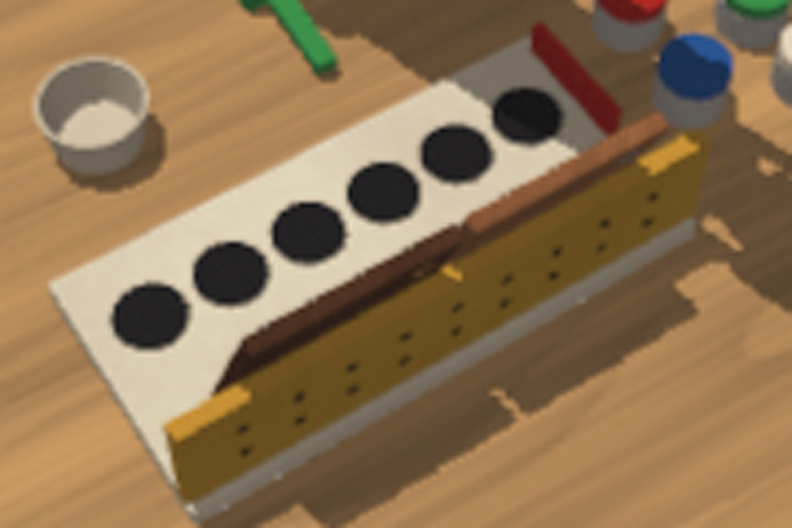

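Run:
```python
from h import *
goal([.482,.2975,.22]); goal([.482,.2975,.106])
```

```text
P [0.482  0.2975 0.22  ] cur [0.5628 0.2253 0.4176] 
turn [ 0.004 -0.    -0.008] 
shift now-axes [ 0.624 -0.656  1.645] shift after-turn axes [ 0.626 -0.65   1.646]
P [0.482  0.2975 0.106 ] cur [0.5628 0.2253 0.4176] 
turn [ 0.004 -0.    -0.008] 
shift now-axes [ 0.624 -0.657  2.595] shift after-turn axes [ 0.626 -0.65   2.596]
```

```bash
python3 -m pendant '[[0.21,-0.22,0,0,0,0,-0.5],[0.21,-0.22,0.1,0,0,0,-0.5],[0.2,-0.21,0.15,0,0,0,-0.5],[0,0,0.33,0,0,0,-0.5],[0,0,0.33,0,0,0,-0.5],[0,0,0.33,0,0,0,-0.5],[0,0,0.33,0,0,0,-0.5],[0,0,0.08,0,0,0,-0.5],[0,0,0,0,0,0,-0.5],[0,0,0,0,0,0,-0.5]]' 25
python3 - <<'E'
from h import *
goal([.482,.2975,.106])
w=cam("wrist","w15"); tins(w,("red","green","blue","white"))
E
```

```text
time_s: 20.05
ee_pos: [0.4829, 0.2978, 0.2213]
eef_rot: [3.138, -0.001, 1.605]
force: [0.5, -1.0, 0.7]
grip_width: 0.0702
P [0.482  0.2975 0.106 ] cur [0.4829 0.2978 0.2213] 
turn [ 0.007 -0.001 -0.006] 
shift now-axes [-0.003 -0.011  0.961] shift after-turn axes [-0.002 -0.007  0.961]
wrist red px [274. 218.] fit [0.4803 0.2985] r 0.0265 encl 0.0274
wrist green px [335. 119.] fit [0.5252 0.3807] r 0.0266 encl 0.0273
wrist green px [191. 381.] fit [0.3956 0.1094] r 0.016 encl 0.0226
wrist blue px [370. 223.] fit [0.5619 0.2964] r 0.0262 encl 0.0278
wrist white px [426. 123.] fit [0.6029 0.3843] r 0.0211 encl 0.0265
wrist white px [275. 368.] fit [0.4907 0.1387] r 0.0252 encl 0.0344
```

View pics/w15.png

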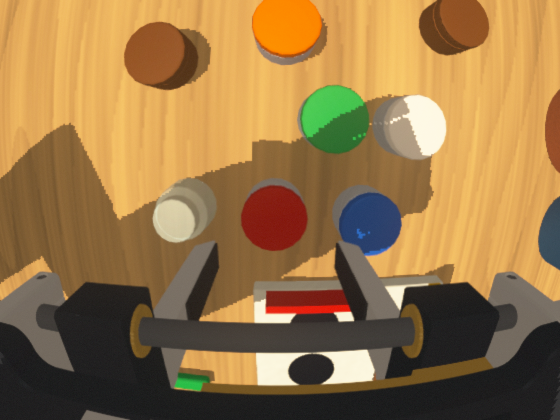

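```bash
python3 -m pendant '[[0,-0.015,0.3,0.006,0,0,-0.5],[0,0,0.3,0,0,0,-0.5],[0,0,0.3,0,0,0,-0.5],[0,0,0.06,0,0,0,-0.5],[0,0,0,0,0,0,-0.5],[0,0,0,0,0,0,1],[0,0,0,0,0,0,1],[0,0,0,0,0,0,1],[0,0,0,0,0,0,1],[0,0,0,0,0,0,1]]' 25
python3 - <<'E'
from h import *
w=cam("wrist","w16")
E
```

```text
time_s: 20.93
ee_pos: [0.4813, 0.2982, 0.1071]
eef_rot: [3.139, -0.002, 1.606]
force: [-0.3, -0.8, 10.3]
grip_width: 0.0558
```

View pics/w16.png

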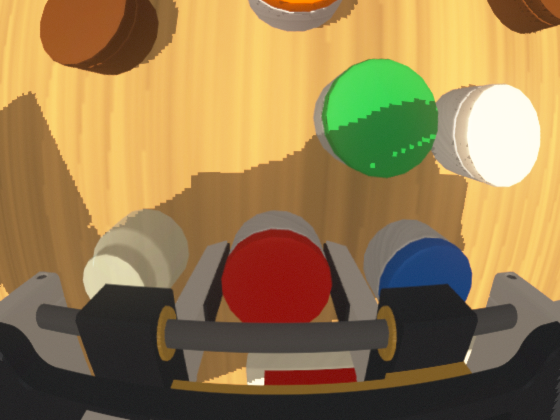

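```bash
python3 -m pendant '[[0,0,-0.2,0,0,0,1],[0,0,-0.3,0,0,0,1],[0,0,-0.3,0,0,0,1],[0,0,0,0,0,0,1],[0,0,0,0,0,0,1]]'
python3 - <<'E'
from h import *
w=cam("wrist"); p,R=pose(); print(p, ctrl.get_obs()["force"])
z=p[2]-.107+.048
o=tins(w,("red",),z=z)
for k,v in o.items():
    for q,r in v: print("offset tool x,y mm",(R.inv().apply(np.r_[q-p[:2],0])*1e3).round(1))
goal([.528,.1717,.15])
E
```

```text
time_s: 21.4
ee_pos: [0.481, 0.298, 0.2032]
eef_rot: [3.138, -0.002, 1.606]
force: [0.4, -0.2, -3.4]
grip_width: 0.0554
[0.48039952 0.29766902 0.20123997] [ 0.07930227 -0.19600308 -2.76397471]
wrist red px [278. 280.] fit [0.482  0.2986] r 0.0277 encl 0.0334
offset tool x,y mm [0.9 1.7 0. ]
P [0.528  0.1717 0.15  ] cur [0.4804 0.2977 0.2012] 
turn [ 0.001 -0.002 -0.005] 
shift now-axes [-1.063  0.359  0.426] shift after-turn axes [-1.064  0.357  0.427]
```

```bash
python3 -m pendant '[[-0.27,0.09,0,0,0,0,1],[-0.27,0.09,0,0,0,0,1],[-0.27,0.09,0,0,0,0,1],[-0.26,0.085,0,0,0,0,1],[0,0,0.2,0,0,0,1],[0,0,0.2,0,0,0,1],[0,0,0,0,0,0,1],[0,0,0,0,0,0,1]]'
python3 - <<'E'
from h import *
goal([.528,.1717,.127]); 
w=cam("wrist","w17"); s=cam("side","s17")
E
```

```text
time_s: 22.12
ee_pos: [0.5267, 0.1707, 0.151]
eef_rot: [-3.137, 0.001, 1.606]
force: [-0.1, -1.0, -1.0]
grip_width: 0.0558
P [0.528  0.1717 0.127 ] cur [0.5267 0.1707 0.151 ] 
turn [-0.009  0.001 -0.006] 
shift now-axes [0.008 0.012 0.2  ] shift after-turn axes [0.008 0.011 0.2  ]
```

View pics/w17.png

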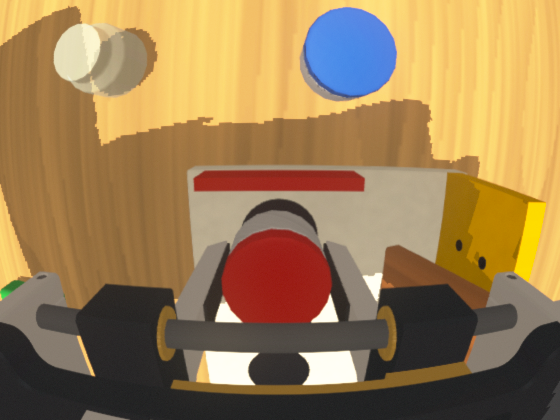

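View pics/s17.png

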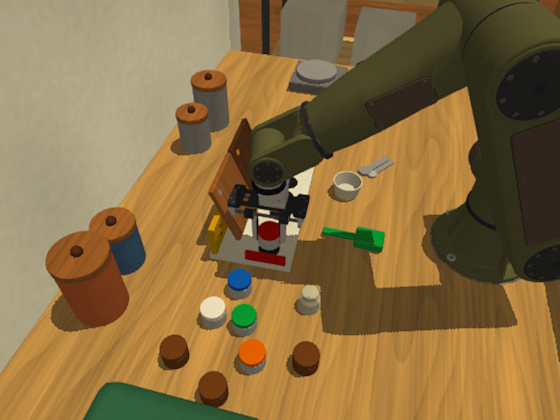

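```bash
python3 -m pendant '[[0.008,0.01,0.1,-0.009,0,0,1],[0,0,0.07,0,0,0,1],[0,0,0.02,0,0,0,1],[0,0,0,0,0,0,1],[0,0,0,0,0,0,1]]'
```

```text
time_s: 22.63
ee_pos: [0.5288, 0.172, 0.13]
eef_rot: [3.138, -0.0, 1.606]
force: [0.2, -0.4, -2.5]
grip_width: 0.0561
```

```bash
python3 -m pendant '[[0,0,0.015,0,0,0,1],[0,0,0.01,0,0,0,1],[0,0,0,0,0,0,1],[0,0,0,0,0,0,1]]'
python3 -m pendant '[[0,0,0.008,0,0,0,1],[0,0,0,0,0,0,1],[0,0,0,0,0,0,1]]'
```

```text
time_s: 22.97
ee_pos: [0.5289, 0.1719, 0.1271]
eef_rot: [3.137, -0.0, 1.606]
force: [-1.6, -1.5, 3.7]
grip_width: 0.0557
time_s: 23.22
ee_pos: [0.5289, 0.1719, 0.127]
eef_rot: [3.137, -0.0, 1.606]
force: [-6.7, -2.1, 16.7]
grip_width: 0.0559
```

```bash
python3 -m pendant '[[0,0,-0.006,0,0,0,1],[0,0,0,0,0,0,-0.3],[0,0,0,0,0,0,-0.4],[0,0,0,0,0,0,-0.4],[0,0,0,0,0,0,-0.4],[0,0,-0.15,0,0,0,-0.4],[0,0,-0.3,0,0,0,-0.5],[0,0,-0.3,0,0,0,-0.5],[0.2,0,-0.2,0,0,0,-0.5],[0,0,0,0,0,0,-0.5]]'
python3 - <<'E'
from h import *
w=cam("wrist","w18"); tins(w); tins(cam("side")); tins(cam("scene"))
tins(w,("red",),z=.068); p,R=pose(); print(p)
E
```

```text
time_s: 24.05
ee_pos: [0.5285, 0.1982, 0.2457]
eef_rot: [3.13, -0.003, 1.607]
force: [0.1, 0.5, 0.3]
grip_width: 0.0703
wrist red px [273. 246.] fit [0.528  0.1646] r 0.0287 encl 0.0304
wrist green px [280.  16.] fit [0.5265 0.3727] r 0.0231 encl 0.0274
wrist green px [ 76. 280.] fit [0.3163 0.1063] r 0.0254 encl 0.0351
wrist blue px [320. 105.] fit [0.5633 0.2932] r 0.0261 encl 0.027
wrist white px [360.  19.] fit [0.5972 0.3763] r 0.0242 encl 0.0268
wrist white px [556. 290.] fit [0.9226 0.1049] r 0.0172 encl 0.0268
side red px [268. 237.] fit [0.5332 0.1587] r 0.0284 encl 0.032
side orange px [252. 352.] fit [0.4864 0.46  ] r 0.0257 encl 0.0268
side green px [244. 315.] fit [0.5269 0.3847] r 0.0271 encl 0.029
side blue px [239. 279.] fit [0.5649 0.2987] r 0.0274 encl 0.0296
side white px [ 61. 214.] fit [1.074  0.2172] r 0.0196 encl 0.0315
side white px [213. 307.] fit [0.5992 0.3816] r 0.0239 encl 0.0254
scene green px [362. 177.] fit [0.5307 0.3789] r 0.0254 encl 0.0286
scene blue px [348. 195.] fit [0.5687 0.2914] r 0.0262 encl 0.0286
scene white px [375. 190.] fit [0.5997 0.3796] r 0.0258 encl 0.0281
wrist red px [273. 246.] fit [0.5277 0.1725] r 0.0266 encl 0.0282
[0.52708324 0.19568246 0.23933958]
```

View pics/w18.png

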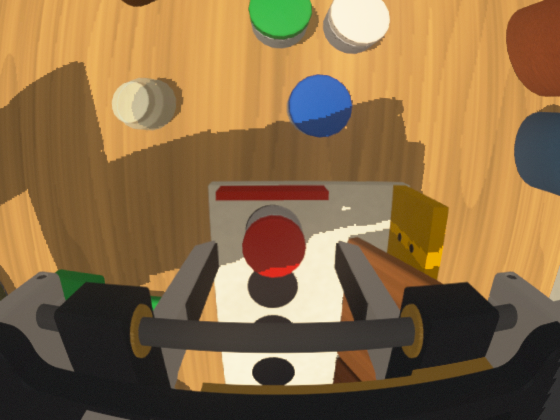

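```bash
python3 - <<'E'
from h import *
goal([.5645,.295,.22])
E
python3 -m pendant '[[0.27,0.1,0,0,0,0,-0.6],[0.27,0.1,0,0,0,0,-0.6],[0.27,0.08,0,0,0,0,-0.6],[0,0,0,0,0,0,-0.6],[0,0,0,0,0,0,-0.6]]'
python3 - <<'E'
from h import *
goal([.5645,.295,.106])
w=cam("wrist"); tins(w,("blue",))
E
```

```text
P [0.5645 0.295  0.22  ] cur [0.5271 0.1957 0.2393] 
turn [ 0.005  0.    -0.005] 
shift now-axes [0.816 0.341 0.162] shift after-turn axes [0.815 0.343 0.161]
time_s: 24.62
ee_pos: [0.5572, 0.2945, 0.2379]
eef_rot: [3.141, 0.001, 1.607]
force: [-1.0, -0.7, 0.0]
grip_width: 0.0751
P [0.5645 0.295  0.106 ] cur [0.5572 0.2945 0.2379] 
turn [ 0.001  0.003 -0.003] 
shift now-axes [0.003 0.06  1.1  ] shift after-turn axes [0.002 0.061 1.099]
wrist blue px [285. 212.] fit [0.5638 0.2956] r 0.0262 encl 0.0269
```

```bash
python3 -m pendant '[[0.005,0.056,0.2,0,0,0,-0.6],[0,0,0.3,0,0,0,-0.6],[0,0,0.3,0,0,0,-0.6],[0,0,0.2,0,0,0,-0.6],[0,0,0.1,0,0,0,-0.6],[0,0,0,0,0,0,1],[0,0,0,0,0,0,1],[0,0,0,0,0,0,1],[0,0,0,0,0,0,1],[0,0,0,0,0,0,1]]' 25
python3 -m pendant '[[0,0,-0.2,0,0,0,1],[0,0,-0.3,0,0,0,1],[0,0,-0.3,0,0,0,1],[0,0,0,0,0,0,1],[0,0,0,0,0,0,1]]'
python3 - <<'E'
from h import *
w=cam("wrist","w19"); p,R=pose(); print(p, ctrl.get_obs()["force"])
z=p[2]-.107+.048
for k,v in tins(w,("blue",),z=z).items():
    for q,r in v: print("offset tool x,y mm",(R.inv().apply(np.r_[q-p[:2],0])*1e3).round(1))
goal([.5304,.1088,.2])
E
```

```text
time_s: 25.5
ee_pos: [0.5655, 0.295, 0.1105]
eef_rot: [3.135, -0.001, 1.606]
force: [-0.4, -3.8, 7.4]
grip_width: 0.0553
time_s: 25.92
ee_pos: [0.5648, 0.2952, 0.207]
eef_rot: [3.134, -0.002, 1.606]
force: [0.2, 1.2, -2.8]
grip_width: 0.0555
[0.5642531  0.29492099 0.20479921] [-0.45047337 -0.57605171 -2.32057512]
wrist blue px [276. 276.] fit [0.5639 0.2985] r 0.0265 encl 0.0276
offset tool x,y mm [ 3.6 -0.2  0. ]
P [0.5304 0.1088 0.2   ] cur [0.5643 0.2949 0.2048] 
turn [ 0.009 -0.001 -0.005] 
shift now-axes [-1.54  -0.337  0.038] shift after-turn axes [-1.539 -0.341  0.04 ]
```

View pics/w19.png

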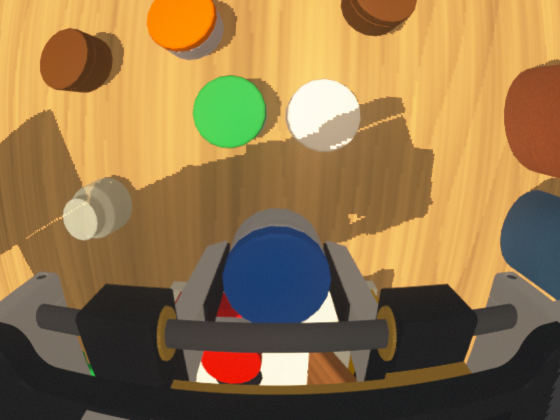

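```bash
python3 -m pendant '[[-0.3,-0.067,0,0,0,0,1],[-0.32,-0.067,0,0,0,0,1],[-0.32,-0.067,0,0,0,0,1],[-0.32,-0.067,0,0,0,0,1],[-0.3,-0.067,0,0.005,0,0,1],[0,0,0.15,0,0,0,1],[0,0,0,0,0,0,1],[0,0,0,0,0,0,1]]'
python3 - <<'E'
from h import *
w=cam("wrist","w20");goal([.5304,.1068,.131]); p,R=pose()
for k,v in tins(w,("blue",),z=p[2]-.110+.048).items():
    for q,r in v: print("offset tool x,y mm",(R.inv().apply(np.r_[q-p[:2],0])*1e3).round(1))
E
```

```text
time_s: 26.63
ee_pos: [0.5302, 0.1065, 0.1849]
eef_rot: [-3.139, 0.0, 1.606]
force: [0.0, 0.4, -1.9]
grip_width: 0.0557
P [0.5304 0.1068 0.131 ] cur [0.5306 0.107  0.1857] 
turn [-0.001 -0.    -0.005] 
shift now-axes [-0.002 -0.002  0.456] shift after-turn axes [-0.002 -0.002  0.456]
wrist blue px [276. 276.] fit [0.5288 0.1098] r 0.0263 encl 0.0275
offset tool x,y mm [ 2.8 -1.7  0. ]
```

View pics/w20.png

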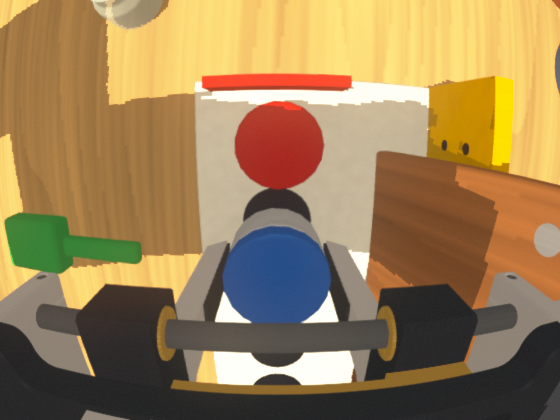

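```bash
python3 -m pendant '[[0,0,0.2,0,0,0,1],[0,0,0.15,0,0,0,1],[0,0,0.08,0,0,0,1],[0,0,0.01,0,0,0,1],[0,0,0,0,0,0,1],[0,0,0,0,0,0,1]]'
```

```text
time_s: 27.18
ee_pos: [0.5313, 0.1069, 0.1344]
eef_rot: [3.139, -0.0, 1.606]
force: [0.5, 0.4, -2.3]
grip_width: 0.056
```

```bash
python3 -m pendant '[[0,0,0.012,0,0,0,1],[0,0,0,0,0,0,1],[0,0,0,0,0,0,1]]'
```

```text
time_s: 27.43
ee_pos: [0.531, 0.1065, 0.1325]
eef_rot: [3.14, -0.0, 1.606]
force: [-0.0, -0.3, -1.9]
grip_width: 0.0554
```

```bash
python3 -m pendant '[[0,0,0.012,0,0,0,1],[0,0,0,0,0,0,1],[0,0,0,0,0,0,1]]'
python3 -m pendant '[[0,0,0.005,0,0,0,1],[0,0,0,0,0,0,1],[0,0,0,0,0,0,1]]'
```

```text
time_s: 27.68
ee_pos: [0.5309, 0.1064, 0.1306]
eef_rot: [3.14, -0.0, 1.606]
force: [0.7, 0.5, -2.2]
grip_width: 0.0556
time_s: 27.93
ee_pos: [0.5309, 0.1064, 0.1305]
eef_rot: [3.14, -0.0, 1.606]
force: [-3.6, -1.5, 6.1]
grip_width: 0.0559
```

Contact. I'll release, rise and look towards the white tin.

```bash
python3 -m pendant '[[0,0,0,0,0,0,-0.3],[0,0,0,0,0,0,-0.4],[0,0,0,0,0,0,-0.4],[0,0,0,0,0,0,-0.4],[0,0,-0.15,0,0,0,-0.4],[0,0,-0.3,0,0,0,-0.5],[0,0,-0.3,0,0,0,-0.5],[0.3,0,-0.1,0,0,0,-0.5],[0.32,0,0,0,0,0,-0.5],[0,0,0,0,0,0,-0.5]]'
python3 - <<'E'
from h import *
w=cam("wrist","w21"); tins(w); tins(w,("red","blue"),z=.068); p,R=pose(); print(p)
s=cam("side"); tins(s,("white","green","orange"))
E
```

```text
time_s: 28.77
ee_pos: [0.5278, 0.1853, 0.2332]
eef_rot: [3.138, -0.002, 1.609]
force: [-0.2, -0.6, -0.8]
grip_width: 0.0706
wrist red px [276. 236.] fit [0.5281 0.1659] r 0.0283 encl 0.0294
wrist green px [284.   8.] fit [0.5267 0.365 ] r 0.017 encl 0.0248
wrist blue px [276. 303.] fit [0.5298 0.0983] r 0.0264 encl 0.0289
wrist white px [369.  10.] fit [0.598  0.3699] r 0.0194 encl 0.0267
wrist white px [230. 214.] fit [0.49   0.1856] r 0.024 encl 0.0349
wrist yellow px [455. 228.] fit [0.6717 0.1779] r 0.034 encl 0.0332
wrist red px [276. 236.] fit [0.5278 0.1731] r 0.0261 encl 0.0272
wrist blue px [276. 303.] fit [0.5294 0.1106] r 0.0244 encl 0.0267
[0.52778815 0.18314809 0.23228424]
side white px [ 43. 204.] fit [1.14   0.1997] r 0.0178 encl 0.0279
side white px [297. 207.] fit [0.4827 0.0344] r 0.0209 encl 0.0346
side white px [ 60. 217.] fit [1.0696 0.2353] r 0.0207 encl 0.0352
side white px [ 57. 230.] fit [1.0461 0.2588] r 0.0234 encl 0.0332
side white px [213. 307.] fit [0.5994 0.3818] r 0.0238 encl 0.0254
side green px [244. 315.] fit [0.5269 0.3848] r 0.0272 encl 0.0292
side orange px [252. 352.] fit [0.4864 0.4599] r 0.0257 encl 0.0268
```

View pics/w21.png

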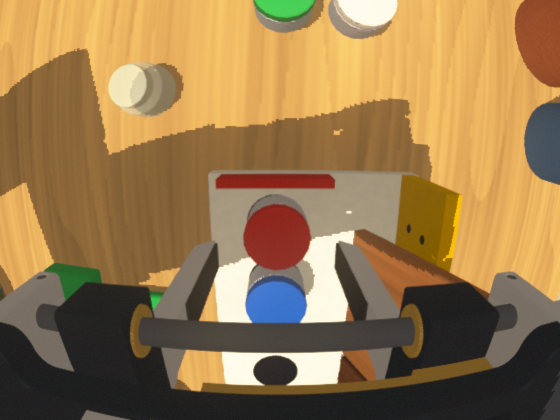

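```bash
python3 - <<'E'
from h import *
goal([.5985,.381,.22]); print(ctrl.get_obs()["qpos"].round(3))
E
python3 -m pendant '[[0.32,0.13,0,0,0,0,-0.5],[0.32,0.13,0,0,0,0,-0.5],[0.32,0.13,0,0,0,0,-0.5],[0.32,0.13,0,0,0,0,-0.5],[0.32,0.1,0,0,0,0,-0.5],[0.07,0.03,0,0,0,-0.2,-0.5],[0,0,0,0,0,-0.23,-0.5],[0,0,0,0,0,-0.23,-0.5],[0,0,0,0,0,-0.23,-0.5],[0,0,0,0,0,-0.23,-0.5]]'
python3 -m pendant '[[0,0,0,0,0,-0.23,-0.5],[0,0,0,0,0,-0.15,-0.5],[0,0,0,0,0,0,-0.5],[0,0,0,0,0,0,-0.5]]'
python3 - <<'E'
from h import *
goal([.5985,.381,.106],yaw=SY+np.pi/4); print(ctrl.get_obs()["qpos"].round(3))
w=cam("wrist","w22"); tins(w,("white","green"))
E
```

```text
P [0.5985 0.381  0.22  ] cur [0.5279 0.1817 0.2318] 
turn [ 0.002 -0.    -0.001] 
shift now-axes [1.638 0.65  0.099] shift after-turn axes [1.637 0.651 0.099]
[ 0.266  0.385  1.579 -0.     1.177  0.229]
time_s: 29.7
ee_pos: [0.5996, 0.3825, 0.2313]
eef_rot: [-3.141, 0.001, 2.197]
force: [0.3, 0.4, 0.5]
grip_width: 0.0703
time_s: 30.03
ee_pos: [0.5995, 0.3828, 0.2316]
eef_rot: [3.142, 0.0, 2.388]
force: [-0.2, 0.0, 1.2]
grip_width: 0.0706
P [0.5985 0.381  0.106 ] cur [0.5995 0.3828 0.2316] 
turn [ 0.     0.001 -0.013] 
shift now-axes [-0.004 -0.017  1.047] shift after-turn axes [-0.004 -0.017  1.047]
[ 0.517  0.725  1.057 -0.     1.36  -0.3  ]
wrist green px [216. 155.] fit [0.5266 0.3821] r 0.0266 encl 0.0273
```

View pics/w22.png

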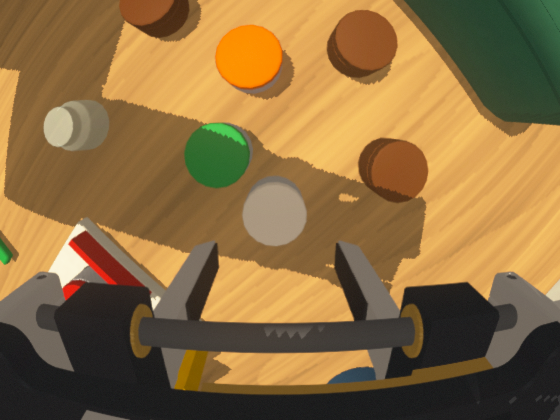

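Run:
```python
from h import *
w=cam("wrist"); print("white",onz(w,274,211,.048))
s=cam("side"); c=cam("scene")
print("canister top", tri(s,(116,222),c,(416,246)), "knob",tri(s,(117,214),c,(417,251)))
for p in [(118,272),(145,255)]: print("foot",onz(s,*p,0))
print(onz(c,407,287,0))
```

```text
white [0.59383422 0.38442787 0.048     ]
canister top (array([0.8586809, 0.2841956, 0.1453525]), np.float64(0.0064792223234039934)) knob (array([0.86937823, 0.26845695, 0.15134198]), np.float64(0.017546866011382892))
foot [ 8.69883091e-01  3.20649084e-01 -1.11022302e-16]
foot [ 8.29641868e-01  2.56109240e-01 -1.11022302e-16]
[0.9059455  0.26370028 0.        ]
```

Run:
```python
from h import *
w=cam("wrist"); h=w["hsv"].astype(int); print(h[211,274],h[190,274],h[160,216])
m=(h[...,1]<75)&(h[...,2]>120); m[240:]=0; m[:150]=0
for a,ce,s,l in blobs(m,200):
    cn=cv2.findContours(l.astype(np.uint8),cv2.RETR_EXTERNAL,cv2.CHAIN_APPROX_NONE)[0][0][:,0,:]
    W=np.array([onz(w,*q,.048)[:2] for q in cn.astype(float)]); (cx,cy),r=cv2.minEnclosingCircle(W.astype(np.float32)); print(a,ce,s,cx,cy,r)
```

```text
[ 16  63 171] [ 16  62 173] [ 60 145 109]
3047 [273.57531999 211.94059731] [242 182  63  58] 0.5950871706008911 0.38350117206573486 0.02851531282067299
378 [ 87.06613757 230.01058201] [ 67 218  42  22] 0.48870933055877686 0.23116840422153473 0.025742851197719574
```

```bash
python3 -m pendant '[[0.01,-0.02,0.2,0,0,0,-0.5],[0,0,0.3,0,0,0,-0.5],[0,0,0.3,0,0,0,-0.5],[0,0,0.15,0,0,0,-0.5],[0,0,0.08,0,0,0,-0.5],[0,0,0,0,0,0,-0.2],[0,0,0,0,0,0,1],[0,0,0,0,0,0,1],[0,0,0,0,0,0,1],[0,0,0,0,0,0,1]]' 25
python3 -m pendant '[[0,0,-0.2,0,0,0,1],[0,0,-0.3,0,0,0,1],[0,0,-0.3,0,0,0,1],[0,0,0,0,0,0,1],[0,0,0,0,0,0,1]]'
python3 - <<'E'
from h import *
w=cam("wrist","w23"); p,R=pose(); print(p)
goal([.5327,.0459,.21]); tins(w,("green",))
tins(w,("white",),z=p[2]-.108+.048)
E
```

```text
time_s: 31.12
ee_pos: [0.5972, 0.3833, 0.1105]
eef_rot: [3.138, 0.002, 2.391]
force: [-0.2, 0.5, 4.9]
grip_width: 0.0555
time_s: 31.53
ee_pos: [0.5971, 0.3832, 0.2075]
eef_rot: [3.136, 0.002, 2.391]
force: [-0.4, -0.7, -1.9]
grip_width: 0.0556
[0.59653435 0.38283772 0.20499873]
P [0.5327 0.0459 0.21  ] cur [0.5965 0.3828 0.205 ] 
turn [0.004 0.    1.494] 
shift now-axes [-1.526 -2.416 -0.044] shift after-turn axes [-2.786 -0.638 -0.042]
wrist green px [212. 160.] fit [0.5265 0.3822] r 0.0266 encl 0.0274
```

View pics/w23.png

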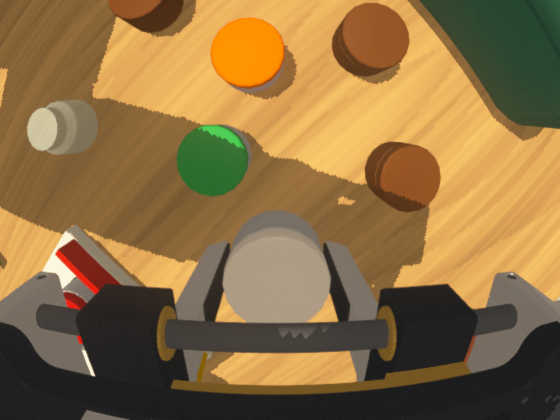

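```bash
python3 -m pendant '[[0,0,-0.15,0,0,0.23,1],[0,0,0,0,0,0.23,1],[0,0,0,0,0,0.23,1],[0,0,0,0,0,0.23,1],[0,0,0,0,0,0.23,1],[0,0,0,0,0,0.23,1],[0,0,0,0,0,0.114,1],[0,0,0,0,0,0,1]]'
python3 -m pendant '[[-0.2,-0.1,0,0,0,0,1],[-0.3,-0.1,0,0,0,0,1],[-0.3,-0.1,0,0,0,0,1],[-0.32,-0.1,0,0,0,0,1],[-0.32,-0.1,0,0,0,0,1],[-0.32,-0.06,0,0,0,0,1],[-0.32,-0.04,0,0,0,0,1],[-0.32,-0.04,0,0,0,0,1],[-0.3,0,0,0,0,0,1],[0,0,0,0,0,0,1]]'
python3 - <<'E'
from h import *
goal([.5327,.0445,.131])
E
```

```text
time_s: 32.25
ee_pos: [0.5962, 0.3827, 0.2205]
eef_rot: [-3.14, 0.001, 1.606]
force: [-1.1, -0.2, -0.7]
grip_width: 0.0556
time_s: 33.08
ee_pos: [0.5318, 0.0512, 0.2216]
eef_rot: [-3.141, 0.001, 1.608]
force: [-0.1, 0.5, -0.7]
grip_width: 0.0553
P [0.5327 0.0445 0.131 ] cur [0.5318 0.0512 0.2216] 
turn [-0.001  0.002 -0.002] 
shift now-axes [-0.056  0.006  0.755] shift after-turn axes [-0.056  0.005  0.755]
```

```bash
python3 -m pendant '[[-0.05,0.006,0.1,0,0,0,1],[0,0,0.2,0,0,0,1],[0,0,0.2,0,0,0,1],[0,0,0,0,0,0,1],[0,0,0,0,0,0,1]]'
python3 - <<'E'
from h import *
w=cam("wrist","w24");goal([.5327,.0445,.131])
E
```

```text
time_s: 33.5
ee_pos: [0.5327, 0.0504, 0.1615]
eef_rot: [-3.14, -0.0, 1.611]
force: [-0.2, 1.1, -0.6]
grip_width: 0.0557
P [0.5327 0.0445 0.131 ] cur [0.5333 0.0504 0.1628] 
turn [ 0.001 -0.     0.003] 
shift now-axes [-0.049 -0.007  0.265] shift after-turn axes [-0.049 -0.007  0.265]
```

View pics/w24.png

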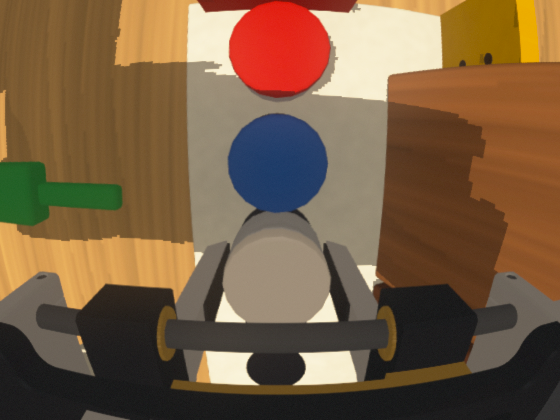

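```bash
python3 -m pendant '[[-0.045,-0.006,0,0,0,0,1],[0,0,0.1,0,0,0,1],[0,0,0,0,0,0,1],[0,0,0,0,0,0,1]]'
python3 - <<'E'
from h import *
goal([.5327,.0445,.131])
E
```

```text
time_s: 33.88
ee_pos: [0.5325, 0.0447, 0.1501]
eef_rot: [3.141, -0.0, 1.609]
force: [-0.6, -0.1, -1.4]
grip_width: 0.0558
P [0.5327 0.0445 0.131 ] cur [0.5325 0.0447 0.1501] 
turn [ 0.001 -0.     0.001] 
shift now-axes [-0.002  0.001  0.159] shift after-turn axes [-0.002  0.001  0.159]
```

```bash
python3 -m pendant '[[0,0,0.08,0,0,0,1],[0,0,0.06,0,0,0,1],[0,0,0.01,0,0,0,1],[0,0,0,0,0,0,1],[0,0,0,0,0,0,1]]'
python3 -m pendant '[[0,0,0.008,0,0,0,1],[0,0,0,0,0,0,1],[0,0,0,0,0,0,1]]'
```

```text
time_s: 34.3
ee_pos: [0.5328, 0.0448, 0.1323]
eef_rot: [3.141, -0.0, 1.609]
force: [0.5, 0.1, -0.9]
grip_width: 0.0555
time_s: 34.55
ee_pos: [0.5328, 0.0448, 0.1316]
eef_rot: [3.14, -0.0, 1.609]
force: [-0.4, -0.3, -1.8]
grip_width: 0.0555
```

```bash
python3 -m pendant '[[0,0,0.008,0,0,0,1],[0,0,0,0,0,0,1],[0,0,0,0,0,0,1]]'
python3 -m pendant '[[0,0,0.006,0,0,0,1],[0,0,0,0,0,0,1],[0,0,0,0,0,0,1]]'
```

```text
time_s: 34.8
ee_pos: [0.5327, 0.0448, 0.1305]
eef_rot: [3.141, -0.0, 1.609]
force: [-0.4, 0.2, -1.2]
grip_width: 0.0553
time_s: 35.05
ee_pos: [0.5328, 0.0449, 0.1304]
eef_rot: [3.14, -0.0, 1.609]
force: [-4.5, 0.4, 8.0]
grip_width: 0.0557
```

```bash
python3 -m pendant '[[0,0,0,0,0,0,-0.3],[0,0,0,0,0,0,-0.4],[0,0,0,0,0,0,-0.4],[0,0,0,0,0,0,-0.4],[0,0,-0.15,0,0,0,-0.4],[0,0,-0.3,0,0,0,-0.5],[0,0,-0.3,0,0,0,-0.5],[0.3,0,-0.1,0,0,0,-0.5],[0.32,0,0,0,0,0,-0.6],[0,0,0,0,0,0,-0.6]]'
python3 -m pendant '[[0.32,0.02,0,0,0,0,-0.6],[0.32,0.02,0,0,0,0,-0.6],[0.32,0.02,0,0,0,0,-0.6],[0.32,0.02,0,0,0,0,-0.6],[0.32,0.02,0,0,0,0,-0.6],[0.32,0,0,0,0,0,-0.6],[0.2,0,0,0,0,0,-0.6],[0,0,0,0,0,0,-0.6],[0,0,0,0,0,0,-0.6]]'
python3 - <<'E'
from h import *
goal([.527,.382,.107])
w=cam("wrist","w25"); tins(w,("green","orange","blue","red","white")); print("z68"); tins(w,("blue","red","white"),z=.068)
s=cam("side","s25"); tins(s,("green","orange")); tins(s,("red","blue","white"),z=.068)
c=cam("scene"); tins(c,("red","blue","white"),z=.068)
E
```

```text
time_s: 35.88
ee_pos: [0.5295, 0.1236, 0.2329]
eef_rot: [3.138, -0.001, 1.612]
force: [-0.2, 0.5, -0.3]
grip_width: 0.0752
time_s: 36.63
ee_pos: [0.5316, 0.3745, 0.2309]
eef_rot: [3.141, 0.001, 1.611]
force: [0.1, -0.1, -0.4]
grip_width: 0.0751
P [0.527 0.382 0.107] cur [0.5316 0.3745 0.2309] 
turn [0.    0.001 0.004] 
shift now-axes [ 0.064 -0.036  1.033] shift after-turn axes [ 0.064 -0.036  1.033]
wrist green px [272. 206.] fit [0.5262 0.3825] r 0.0266 encl 0.0274
wrist white px [228. 372.] fit [0.484  0.1987] r 0.0191 encl 0.0274
z68
wrist white px [228. 372.] fit [0.4873 0.2179] r 0.0177 encl 0.0253
side green px [244. 315.] fit [0.5268 0.3849] r 0.0273 encl 0.029
side orange px [252. 352.] fit [0.4866 0.4602] r 0.0258 encl 0.0271
side red px [269. 234.] fit [0.5293 0.1643] r 0.0201 encl 0.0243
side blue px [276. 221.] fit [0.5237 0.1192] r 0.0209 encl 0.0278
side white px [ 52. 186.] fit [1.1387 0.1445] r 0.0215 encl 0.0358
scene blue px [293. 207.] fit [0.5343 0.1036] r 0.026 encl 0.028
```

View pics/w25.png

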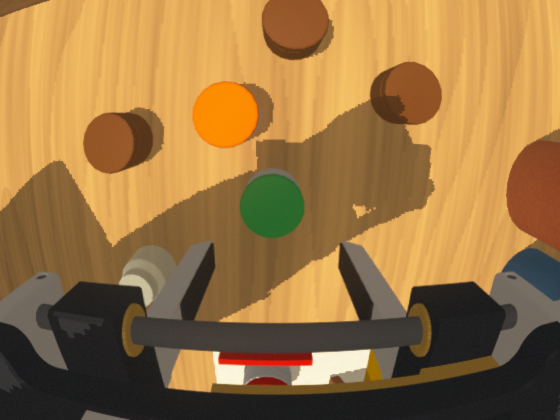

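View pics/s25.png

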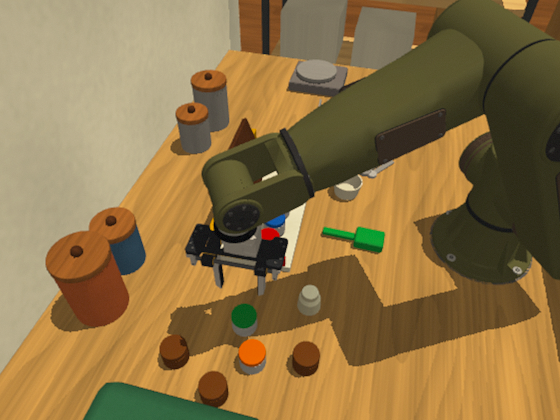

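```bash
python3 -m pendant '[[0.07,-0.042,0.1,0,0,0,-0.6],[0,0,0.3,0,0,0,-0.6],[0,0,0.3,0,0,0,-0.6],[0,0,0.25,0,0,0,-0.6],[0,0,0.07,0,0,0,-0.6],[0,0,0,0,0,0,-0.2],[0,0,0,0,0,0,1],[0,0,0,0,0,0,1],[0,0,0,0,0,0,1],[0,0,0,0,0,0,1]]' 25
python3 -m pendant '[[0,0,-0.2,0,0,0,1],[0,0,-0.3,0,0,0,1],[0,0,-0.3,0,0,0,1],[0,0,-0.12,0,0,0,1],[0,0,0,0,0,0,1],[0,0,0,0,0,0,1]]'
python3 - <<'E'
from h import *
w=cam("wrist","w26"); p,R=pose(); print(p)
for k,v in tins(w,("green",),z=p[2]-.108+.048).items():
    for q,r in v: print("offset tool x,y mm",(R.inv().apply(np.r_[q-p[:2],0])*1e3).round(1))
goal([.535,-.018,.21])
E
```

```text
time_s: 37.62
ee_pos: [0.5275, 0.3824, 0.1117]
eef_rot: [3.137, -0.002, 1.609]
force: [-0.2, -0.9, 7.3]
grip_width: 0.0558
time_s: 38.12
ee_pos: [0.5266, 0.382, 0.2202]
eef_rot: [3.139, -0.001, 1.609]
force: [-0.8, -0.2, -4.0]
grip_width: 0.0556
[0.52636239 0.38175428 0.21868019]
wrist green px [276. 276.] fit [0.5253 0.3852] r 0.0264 encl 0.0275
offset tool x,y mm [ 3.5 -0.9 -0. ]
P [ 0.535 -0.018  0.21 ] cur [0.5264 0.3818 0.2187] 
turn [-0.     0.001  0.   ] 
shift now-axes [-3.332 -0.055  0.074] shift after-turn axes [-3.332 -0.055  0.072]
```

```bash
python3 -m pendant '[[-0.25,0,0,0,0,0,1],[-0.32,0,0,0,0,0,1],[-0.32,0,0,0,0,0,1],[-0.32,0,0,0,0,0,1],[-0.32,0,0,0,0,0,1],[-0.32,-0.01,0,0,0,0,1],[-0.32,-0.01,0,0,0,0,1],[-0.32,-0.01,0,0,0,0,1],[-0.32,-0.01,0,0,0,0,1],[-0.32,-0.01,0,0,0,0,1]]'
python3 -m pendant '[[-0.2,0,0,0,0,0,1],[0,0,0.1,0,0,0,1],[0,0,0.1,0,0,0,1],[0,0,0,0,0,0,1],[0,0,0,0,0,0,1]]'
python3 - <<'E'
from h import *
w=cam("wrist","w27");goal([.535,-.0185,.132])
E
```

```text
time_s: 39.0
ee_pos: [0.5341, 0.0047, 0.2179]
eef_rot: [-3.14, -0.0, 1.609]
force: [1.0, 0.2, -1.7]
grip_width: 0.0556
time_s: 39.42
ee_pos: [0.5354, -0.0175, 0.1942]
eef_rot: [-3.139, -0.001, 1.609]
force: [0.5, 0.8, -2.0]
grip_width: 0.0558
P [ 0.535  -0.0185  0.132 ] cur [ 0.5358 -0.0173  0.1951] 
turn [-0.001 -0.001  0.001] 
shift now-axes [-0.01  -0.007  0.526] shift after-turn axes [-0.01  -0.007  0.526]
```

View pics/w27.png

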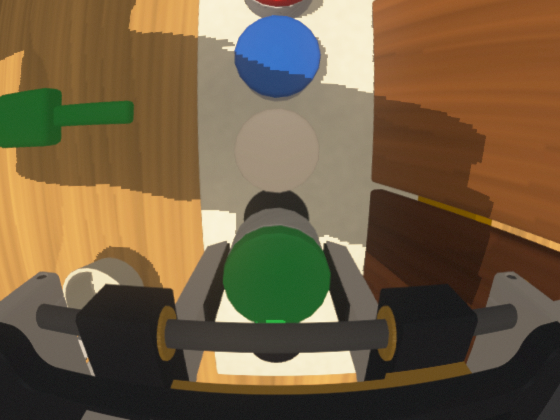

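```bash
python3 -m pendant '[[-0.012,-0.005,0.15,0,0,0,1],[0,0,0.2,0,0,0,1],[0,0,0.12,0,0,0,1],[0,0,0.03,0,0,0,1],[0,0,0,0,0,0,1],[0,0,0,0,0,0,1]]'
python3 -m pendant '[[0,0,0.01,0,0,0,1],[0,0,0,0,0,0,1],[0,0,0,0,0,0,1]]'
```

```text
time_s: 39.97
ee_pos: [0.5359, -0.0188, 0.1366]
eef_rot: [3.14, 0.0, 1.609]
force: [0.1, -0.6, -1.4]
grip_width: 0.0553
time_s: 40.22
ee_pos: [0.5358, -0.0189, 0.1352]
eef_rot: [3.139, 0.0, 1.609]
force: [-0.0, -0.2, -1.9]
grip_width: 0.0555
```

```bash
python3 -m pendant '[[0,0,0.02,0,0,0,1],[0,0,0,0,0,0,1],[0,0,0,0,0,0,1]]'
python3 -m pendant '[[0,0,0.01,0,0,0,1],[0,0,0,0,0,0,1],[0,0,0,0,0,0,1]]'
```

```text
time_s: 40.47
ee_pos: [0.5355, -0.019, 0.1321]
eef_rot: [3.141, -0.0, 1.609]
force: [-0.2, 0.0, -1.1]
grip_width: 0.0556
time_s: 40.72
ee_pos: [0.5356, -0.019, 0.1316]
eef_rot: [3.14, 0.0, 1.609]
force: [-4.5, 0.2, 7.5]
grip_width: 0.0558
```

```bash
python3 -m pendant '[[0,0,0,0,0,0,-0.3],[0,0,0,0,0,0,-0.4],[0,0,0,0,0,0,-0.4],[0,0,0,0,0,0,-0.4],[0,0,-0.15,0,0,0,-0.4],[0,0,-0.3,0,0,0,-0.5],[0,0,-0.3,0,0,0,-0.5],[0.3,0,-0.1,0,0,0,-0.5],[0.32,0,0,0,0,0,-0.6],[0.32,0,0,0,0,0,-0.6]]'
python3 -m pendant '[[0.32,-0.02,0,0,0,0,-0.6],[0.32,-0.02,0,0,0,0,-0.6],[0.32,-0.02,0,0,0,0,-0.6],[0.32,-0.02,0,0,0,0,-0.6],[0.32,-0.02,0,0,0,0,-0.6],[0.32,-0.02,0,0,0,0,-0.6],[0.32,-0.02,0,0,0,0,-0.6],[0.32,-0.02,0,0,0,0,-0.6],[0.32,-0.02,0,0,0,0,-0.6],[0,0,0,0,0,0,-0.6]]'
python3 - <<'E'
from h import *
goal([.4865,.459,.108])
w=cam("wrist","w28"); tins(w,("orange",)); s=cam("side","s28"); tins(s,("orange",)); tins(s,("red","blue","green"),z=.068)
E
```

```text
time_s: 41.55
ee_pos: [0.5312, 0.0947, 0.2342]
eef_rot: [3.138, -0.0, 1.607]
force: [0.2, 0.5, -0.2]
grip_width: 0.0748
time_s: 42.38
ee_pos: [0.4943, 0.4436, 0.2322]
eef_rot: [3.141, -0.001, 1.614]
force: [0.0, -0.1, -1.0]
grip_width: 0.0753
P [0.4865 0.459  0.108 ] cur [0.4943 0.4436 0.2322] 
turn [ 0.001 -0.002  0.009] 
shift now-axes [ 0.13  -0.06   1.035] shift after-turn axes [ 0.13  -0.06   1.035]
side blue px [271. 214.] fit [0.5384 0.0994] r 0.0168 encl 0.0231
```

View pics/s28.png

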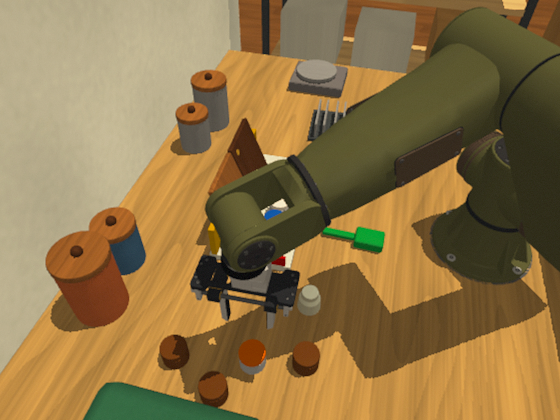

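Run:
```python
from h import *
w=cam("wrist","w29"); h=w["hsv"].astype(int)
m=(h[...,0]<14)&(h[...,1]>225)&(h[...,2]>90); m[240:]=0
for a,ce,s,l in blobs(m,150):
    cn=cv2.findContours(l.astype(np.uint8),cv2.RETR_EXTERNAL,cv2.CHAIN_APPROX_NONE)[0][0][:,0,:]
    W=np.array([onz(w,*q,.048)[:2] for q in cn.astype(float)]); (cx,cy),r=cv2.minEnclosingCircle(W.astype(np.float32)); print(a,ce,s,cx,cy,r)
```

```text
2691 [266.58008175 190.70419918] [237 160  61  63] 0.48507899045944214 0.4592858850955963 0.026945417746901512
```

View pics/w29.png

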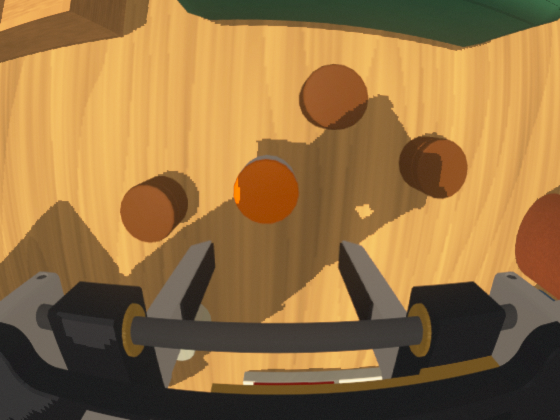

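```bash
python3 -m pendant '[[0.13,-0.066,0,0,0,0,-0.6],[0,0,0.2,0,0,0,-0.6],[0,0,0.3,0,0,0,-0.6],[0,0,0.3,0,0,0,-0.6],[0,0,0.16,0,0,0,-0.6],[0,0,0.07,0,0,0,-0.6],[0,0,0,0,0,0,-0.2],[0,0,0,0,0,0,1],[0,0,0,0,0,0,1],[0,0,0,0,0,0,1]]' 25
python3 -m pendant '[[0,0,0,0,0,0,1],[0,0,0,0,0,0,1],[0,0,-0.2,0,0,0,1],[0,0,-0.3,0,0,0,1],[0,0,-0.3,0,0,0,1],[0,0,-0.15,0,0,0,1],[0,0,0,0,0,0,1],[0,0,0,0,0,0,1]]'
python3 - <<'E'
from h import *
w=cam("wrist","w30"); p,R=pose(); print(p)
goal([.5374,-.0805,.22])
E
```

```text
time_s: 43.37
ee_pos: [0.4886, 0.4537, 0.1115]
eef_rot: [3.138, -0.002, 1.609]
force: [1.1, -2.5, 5.8]
grip_width: 0.0557
time_s: 44.03
ee_pos: [0.4878, 0.4536, 0.2243]
eef_rot: [3.139, -0.001, 1.609]
force: [-0.0, -0.4, -2.3]
grip_width: 0.0556
[0.48755388 0.45331217 0.22254275]
P [ 0.5374 -0.0805  0.22  ] cur [0.4876 0.4533 0.2225] 
turn [0.001 0.001 0.001] 
shift now-axes [-4.461  0.245  0.023] shift after-turn axes [-4.461  0.246  0.021]
```

View pics/w30.png

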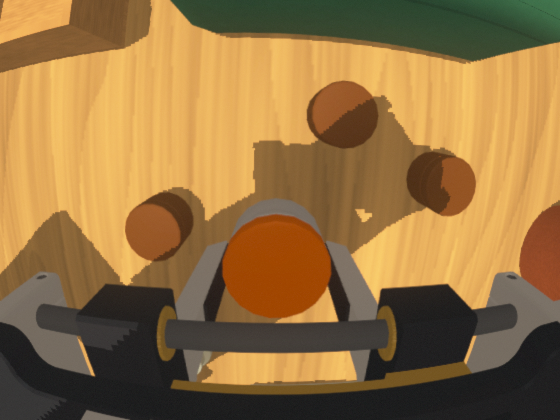

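Run:
```python
from h import *
w=cam("wrist"); p,R=pose(); h=w["hsv"].astype(int)
m=(h[...,0]<14)&(h[...,1]>225)&(h[...,2]>90)
for a,ce,s,l in blobs(m,800):
    cn=cv2.findContours(l.astype(np.uint8),cv2.RETR_EXTERNAL,cv2.CHAIN_APPROX_NONE)[0][0][:,0,:]
    W=np.array([onz(w,*q,p[2]-.1115+.048)[:2] for q in cn.astype(float)]); (cx,cy),r=cv2.minEnclosingCircle(W.astype(np.float32)); print(a,ce,s,cx,cy,r, R.inv().apply([cx-p[0],cy-p[1],0]))
```

```text
8233 [276.08332321 266.79375683] [223 215 108 103] 0.4851628839969635 0.4601382315158844 0.028121184557676315 [ 6.99171981e-03 -1.98999322e-03 -7.42049550e-06]
```

```bash
python3 -m pendant '[[-0.25,0.02,0,0,0,0,1],[-0.32,0.02,0,0,0,0,1],[-0.32,0.02,0,0,0,0,1],[-0.32,0.02,0,0,0,0,1],[-0.32,0.02,0,0,0,0,1],[-0.32,0.02,0,0,0,0,1],[-0.32,0.02,0,0,0,0,1],[-0.32,0.02,0,0,0,0,1],[-0.32,0.02,0,0,0,0,1],[-0.32,0.02,0,0,0,0,1]]'
python3 -m pendant '[[-0.32,0.02,0,0,0,0,1],[-0.32,0.02,0,0,0,0,1],[-0.32,0,0,0,0,0,1],[-0.3,0,0,0,0,0,1],[0,0,0,0,0,0,1],[0,0,0.1,0,0,0,1],[0,0,0.1,0,0,0,1],[0,0,0,0,0,0,1],[0,0,0,0,0,0,1]]'
python3 - <<'E'
from h import *
w=cam("wrist","w31");goal([.5374,-.085,.132])
E
```

```text
time_s: 44.97
ee_pos: [0.5255, 0.0773, 0.2218]
eef_rot: [-3.14, -0.0, 1.609]
force: [0.7, -0.4, -1.9]
grip_width: 0.0552
time_s: 45.72
ee_pos: [0.5363, -0.0715, 0.1981]
eef_rot: [-3.14, -0.001, 1.609]
force: [-0.4, -0.1, -1.4]
grip_width: 0.0555
P [ 0.5374 -0.085   0.132 ] cur [ 0.5366 -0.0715  0.1989] 
turn [-0.001 -0.001  0.001] 
shift now-axes [-0.113  0.002  0.557] shift after-turn axes [-0.112  0.002  0.557]
```

View pics/w31.png

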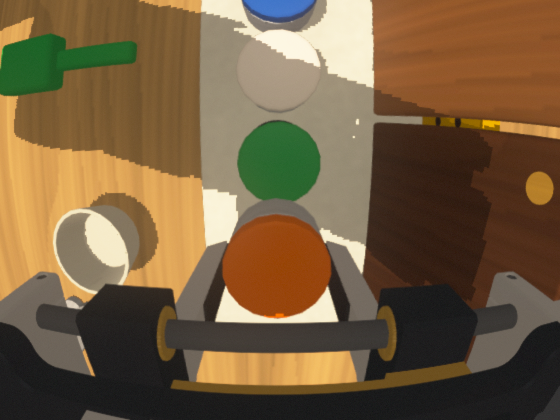

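```bash
python3 -m pendant '[[-0.113,0.002,0,0,0,0,1],[0,0,0.15,0,0,0,1],[0,0,0.15,0,0,0,1],[0,0,0,0,0,0,1],[0,0,0,0,0,0,1]]'
python3 - <<'E'
from h import *
goal([.5374,-.085,.132])
E
```

```text
time_s: 46.18
ee_pos: [0.5375, -0.0856, 0.1634]
eef_rot: [3.142, -0.0, 1.609]
force: [1.1, -0.8, -2.7]
grip_width: 0.0553
P [ 0.5374 -0.085   0.132 ] cur [ 0.5375 -0.0856  0.1634] 
turn [ 0.    -0.001  0.   ] 
shift now-axes [ 0.005 -0.001  0.262] shift after-turn axes [ 0.005 -0.001  0.262]
```

```bash
python3 -m pendant '[[0,0,0.12,0,0,0,1],[0,0,0.1,0,0,0,1],[0,0,0.02,0,0,0,1],[0,0,0,0,0,0,1],[0,0,0,0,0,0,1]]'
python3 -m pendant '[[0,0,0.012,0,0,0,1],[0,0,0,0,0,0,1],[0,0,0,0,0,0,1]]'
```

```text
time_s: 46.6
ee_pos: [0.5378, -0.0854, 0.1351]
eef_rot: [3.14, 0.0, 1.609]
force: [0.9, 0.5, -2.0]
grip_width: 0.0557
time_s: 46.85
ee_pos: [0.5377, -0.0853, 0.1334]
eef_rot: [3.14, 0.0, 1.609]
force: [-0.2, 0.4, -0.9]
grip_width: 0.056
```

```bash
python3 -m pendant '[[0,0,0.012,0,0,0,1],[0,0,0,0,0,0,1],[0,0,0,0,0,0,1]]'
python3 -m pendant '[[0,0,0.006,0,0,0,1],[0,0,0,0,0,0,1],[0,0,0,0,0,0,1]]'
```

```text
time_s: 47.1
ee_pos: [0.5376, -0.0853, 0.1316]
eef_rot: [3.141, -0.0, 1.609]
force: [-0.2, -0.0, -2.5]
grip_width: 0.0557
time_s: 47.35
ee_pos: [0.5376, -0.0853, 0.1315]
eef_rot: [3.14, -0.0, 1.609]
force: [-3.1, 0.1, 5.3]
grip_width: 0.0557
```

```bash
python3 -m pendant '[[0,0,0,0,0,0,-0.3],[0,0,0,0,0,0,-0.4],[0,0,0,0,0,0,-0.4],[0,0,0,0,0,0,-0.4],[0,0,-0.15,0,0,0,-0.4],[0,0,-0.3,0,0,0,-0.5],[0,0,-0.33,0,0,0,-0.5],[0,0,-0.33,0,0,0,-0.5],[0,0,-0.33,0,0,0,-0.5],[0,0,-0.3,0,0,0,-0.5]]'
python3 -m pendant '[[-0.2,-0.2,-0.1,0,0,0,-0.5],[-0.2,-0.25,0,0,0,0,-0.5],[-0.2,-0.25,0,0,0,0,-0.5],[-0.2,-0.25,0,0,0,0,-0.5],[0,-0.2,0,0,0,0,-0.5],[0,0,0,0,0,0,-0.5],[0,0,0,0,0,0,-0.5]]'
python3 - <<'E'
from h import *
w=cam("wrist","w32"); s=cam("side","s32"); c=cam("scene","c32")
for q in (w,s,c): tins(q,("red","blue","white","green","orange"),z=.068)
h=w["hsv"].astype(int)
m=(h[...,0]<14)&(h[...,1]>225)&(h[...,2]>90)
for a,ce,s_,l in blobs(m,300): print("or?",a,ce,onz(w,*ce,.068))
E
```

```text
time_s: 48.18
ee_pos: [0.5371, -0.0852, 0.3423]
eef_rot: [3.139, 0.0, 1.609]
force: [0.6, -0.1, -0.1]
grip_width: 0.0706
time_s: 48.77
ee_pos: [0.4027, -0.1868, 0.3521]
eef_rot: [3.139, 0.0, 1.608]
force: [-0.6, 0.4, 0.5]
grip_width: 0.0702
wrist white px [252. 124.] fit [ 0.372  -0.1097] r 0.0207 encl 0.025
wrist white px [248. 147.] fit [ 0.3703 -0.1056] r 0.0367 encl 0.0306
wrist white px [304. 366.] fit [ 0.4476 -0.4442] r 0.0162 encl 0.0261
wrist white px [327. 364.] fit [ 0.4883 -0.4426] r 0.0151 encl 0.0241
wrist white px [344. 363.] fit [ 0.5214 -0.44  ] r 0.0175 encl 0.0232
wrist white px [287. 365.] fit [ 0.4356 -0.4447] r 0.0173 encl 0.0251
wrist green px [193.   5.] fit [0.2991 0.035 ] r 0.0229 encl 0.0345
wrist green px [394.  58.] fit [ 0.5322 -0.0221] r 0.0261 encl 0.027
side red px [268. 237.] fit [0.5287 0.1735] r 0.0268 encl 0.0299
side blue px [274. 218.] fit [0.5299 0.111 ] r 0.0275 encl 0.0305
side green px [284. 185.] fit [ 0.5351 -0.0161] r 0.0265 encl 0.0294
side green px [368. 243.] fit [0.2891 0.132 ] r 0.0193 encl 0.0329
side green px [121. 390.] fit [0.6969 0.6119] r 0.0205 encl 0.0299
side green px [ 99. 405.] fit [0.7166 0.6342] r 0.0192 encl 0.0293
scene blue px [293. 207.] fit [0.5343 0.1036] r 0.026 encl 0.028
scene white px [208.  57.] fit [-0.3207  0.2158] r 0.0288 encl 0.0356
scene white px [209. 208.] fit [ 0.402 -0.123] r 0.0211 encl 0.0273
scene green px [259. 225.] fit [ 0.5392 -0.0211] r 0.0253 encl 0.0276
```

View pics/w32.png

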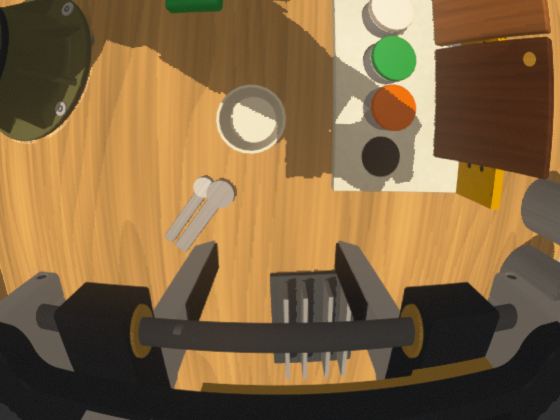

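View pics/s32.png

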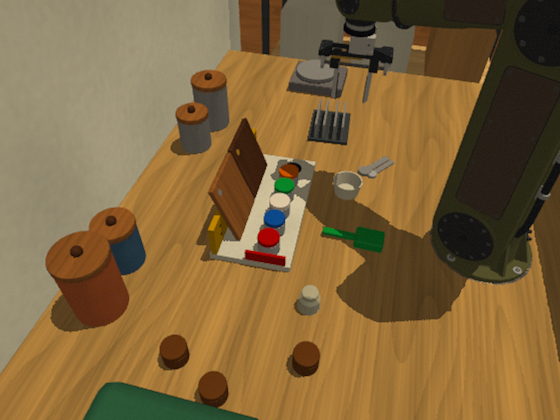

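View pics/c32.png

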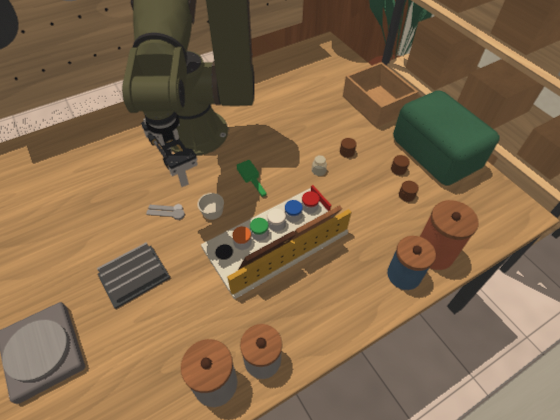

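Run:
```python
from h import *
w=cam("wrist"); s=cam("side"); c=cam("scene")
mk={i+1:np.array([.52803+.00233*i,.17168-.0629*i]) for i in range(6)}
for n,q,px in [("or",w,(393,107)),("white",w,(392,10)),("green",w,(394,58)),("white",s,(279,201.5)),("or",s,(289,171)),("or",c,(241.5,235)),("white",c,(277,215.5))]:
    X=onz(q,*px,.068); d=[(i,round(float(np.linalg.norm(X[:2]-m)*1e3),1)) for i,m in mk.items()]; print(n,q["n"],X.round(4),min(d,key=lambda t:t[1]))
cv2.imwrite("pics/s33.png",cv2.resize(s["image"][110:275,200:330,::-1],None,fx=6,fy=3.6,interpolation=cv2.INTER_CUBIC))
cv2.imwrite("pics/c33.png",cv2.resize(c["image"][180:300,190:370,::-1],None,fx=4.4,fy=4.4,interpolation=cv2.INTER_CUBIC))
```

```text
or wrist [ 0.5332 -0.0804  0.068 ] (5, 4.2)
white wrist [0.5295 0.039  0.068 ] (3, 7.6)
green wrist [ 0.5322 -0.0218  0.068 ] (4, 5.6)
white side [0.5326 0.0508 0.068 ] (3, 4.9)
or side [ 0.5349 -0.0737  0.068 ] (5, 6.7)
or scene [ 0.5436 -0.0816  0.068 ] (5, 6.5)
white scene [0.5362 0.0447 0.068 ] (3, 3.7)
```

View pics/s33.png

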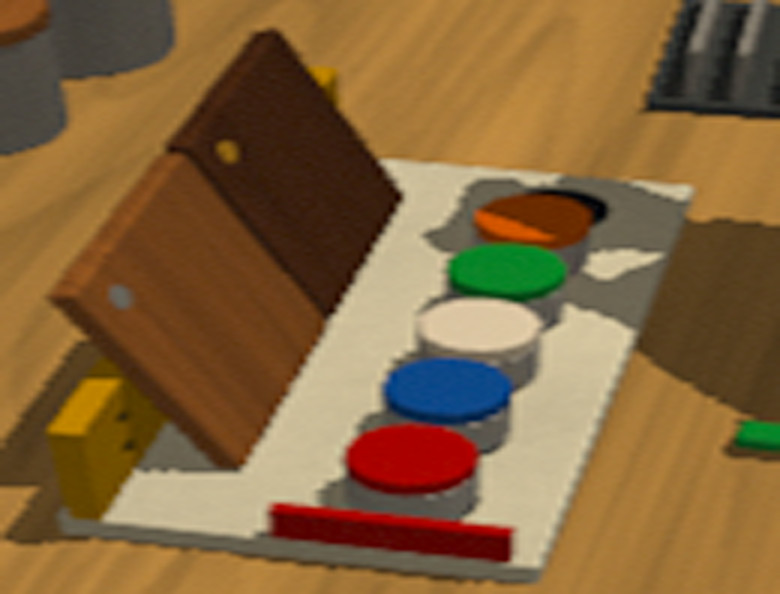

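View pics/c33.png

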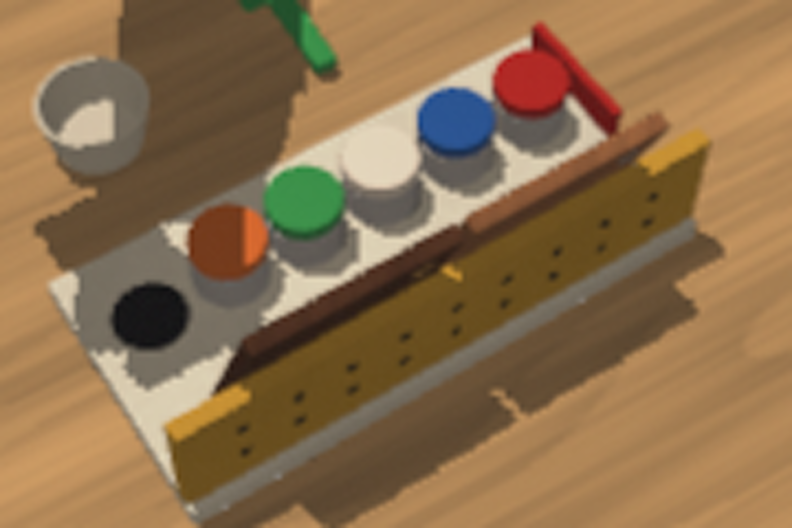

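The five tins cover marks 1–5 within a few mm, and both boards lean flat with a visible gap between them. I'm handing in.

```bash
python3 -c "
from station import hand_in
print(hand_in())"
```

```text
the job is handed in; nothing more can be done
None
```

I finished the job and handed it in at about 49 s on the robot's clock. The hand-in gave no verdict, so this rests on my own checks.

**Boards:** I leaned both boards from the rack against the upstand, released at about 20° with the foot 3–5 cm out. Board a is on the red side and board b beside it. The last pictures show a gap between them, and nothing moved them after release. I measured only board a's position from the pictures. Board b was judged by eye and by where I released it, which puts the centres about 156 mm apart.

**Tins:** Five tins were there; no yellow lid showed in any picture. They stand upright on marks 1 to 5 from the red end, in the order red, blue, white, green, orange.
- **Red, blue, green:** the clearest views put these within about 2 mm of their marks.
- **White and orange:** the three views disagreed by several millimetres. Their worst readings were about 8 and 7 mm off centre, against the 18 mm allowed.

**Everything else:** Nothing touched the salt shaker or the brown look-alikes, and the pictures show no sign that a tin was knocked aside. The gripper is open and clear of everything.

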